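Turn the shelf turntable until the lantern is at the front

TASK

It is getting dark: turn the white turntable on the wooden shelf by pushing the finger lobes of its rim until the orange lantern stands squarely at the front, nearest to the shelf's front edge (the long edge with the tilt-out bin under it, on the robot's side), and take your hand away. Push nothing but the turntable's rim: do not touch, lift or tip the lantern, cup or funnel riding on it, keep off its black mat, and leave the solar panel and the half-open bin as they are.

Things in the scene. Friction and masses are not known exactly. Their poses are not given: they have to be found in the camera images.
- foot: fixed round steel foot of the turntable, 170 mm across, under the platter; origin on the turning axis at the height of the shelf board's top face. Its -x axis points to the front: square to the shelf's front edge, towards the robot's side; z up. The wooden shelf it stands on is 860 mm long along this y axis, 330 mm deep along x and 115 mm high, fixed.
- hub (a point): centre of the turntable's white plastic platter, on the turning axis at the height of the mat's top face (32 mm above the board); the axes turn with the platter, z up. The platter is a disc of radius 126 mm with nine finger lobes round its edge; disc edge and lobes stand from 16 mm to 38 mm above the board, 6 mm higher than the mat
- lobe (a point): top centre of one of the nine equal finger lobes, the one on the hub's +x axis. Each lobe is an upright cylinder of radius 15 mm centred 134 mm from the turning axis, so that it reaches 149 mm; they follow every 40 degrees blend into the disc in a fillet about 15 mm wide, and leave bays about 62 mm wide between them. The axes turn with the platter
- mat: black rubber mat of radius 114 mm inside the platter's rim, on which the lantern, cup and funnel stand; origin on the turning axis 29 mm above the board, its top 3 mm higher; turns with the platter
- platter (a joint): angle of the turntable in rad, 0 at the start, growing counter-clockwise seen from above; it turns freely either way without end stops, with light bearing friction (about 0.4 N at the lobes), and stops within about a degree when it is no longer pushed
- lantern_mid (a point): orange camping lantern standing loose on the mat: 72 mm across, body 114 mm high with a wire bail up to 142 mm, clear globe; point on its upright axis 57 mm above its foot. It stands about 66 mm from the turning axis
- cup_mid (a point): white ceramic cup standing loose on the mat, 76 mm across, 85 mm high; point on its axis half-way up. About 66 mm from the turning axis
- funnel_mid (a point): green plastic funnel standing loose on the mat, mouth down, 86 mm across at the foot, 108 mm high; point on its axis half-way up. About 66 mm from the turning axis. Lantern, cup and funnel stand about 120 degrees apart round the axis, in any order, each near the direction of a lobe
- panel_mid (a point): blue solar panel in an aluminium frame, 210 by 160 mm, leaning on a stand, its face away from the robot, on the shelf board to the left (+y) of the turntable, about 110 mm high; point about its centre, 55 mm above the board. Loose; to be left alone
- bin_lip (a point): finger lip in the middle of the top edge of the blue tilt-out bin (272 mm wide, 85 mm high) hung under the shelf's front edge, tipped half open towards the robot, all of it below the board's top face; to be left alone
There are look-alikes about, which are no part of the job. Of the things shaped like the part that bears lantern_mid, the orange one is meant.

How it is judged:
By the outcome, as a careful person would: the job done as asked, in the order asked, and still so for the second after the job is handed in, with the robot touching nothing.
It also fails if it takes over 72 s, if anything falls off the work surface, if the arm or the gripper's body presses on something with over 40 N, if the wrist force passes 120 N, or if a joint passes its speed limit or range.

ROBOT

A 6-joint arm with a two-finger parallel gripper is mounted at the origin on the work surface. World frame = base frame: x ahead of the robot, y to its left, z up, the work surface at z = 0. Lengths are in mm, angles in rad, forces in N, time in s.
With the tool pointing down it reaches from about 275 to 825 mm from the base axis. Payload 4.9 kg.
Tool frame: the origin (TCP) lies at the very end of the fingers, on their centre line; the grasp point (between the pads) lies 19 mm behind it; z points along the fingers, x is the direction in which the jaws open and shut, and the axes are right-handed (so a half turn about z gives the same grasp; the last joint's range is limited). The gripper opens to 85 mm and grips with 20 to 120 N. Pads are 22 mm wide; open, the fingers measure 114 mm over their backs; the gripper's body (76 mm by 85 mm) begins 54 mm behind the grasp point. The pads swing forward as they close: fully open they stand 13 mm farther back than shut.
Start: joints at [-1.423, 0.326, -0.193, 1.052, 0, 1.437], TCP at [152.958, -528.32, 200.581] pointing down, gripper open.
Joint ranges: [-2.65, 2.65], [-0.97, 1.79], [-1.3, 1.35], [-1.93, 2.1], [-1.47, 1.37], [-3.14, 3.14]. Speed limits (rad/s): [2.57, 2.57, 3.14, 3.14, 3.14, 3.14].

INTERFACE

Orientations are given as a unit quaternion [w, x, y, z].
In Python, from cell import r, viewer, ticket gives the robot as it stands. The module is installed in compiled form; this text tells all that it offers.
- The arm moves only by the tool jog_arm, never from a script. Its argument "series" is text: rows parted by semicolons, each of 7 numbers parted by spaces: the turn, a rotation vector about the tool's x, y, z in degrees, then the shift along the tool's x, y, z in units of 25 mm (1.0 is 25 mm), then the gripper command: -1 is fully open, 1 is shut, values between are in proportion. A call has exactly 5 rows; each row is the pose to reach, as a shift and turn from the pose measured when the call began, along the tool's axes at that moment; what a row does not reach only later rows make up. A row lasts 1/12 s, in which the tool goes at most 41.7 mm and 7.16 degrees, less where a joint would pass 70% of its speed; a pose out of reach is approached as far as the arm can. A call with a gripper value outside its range is refused whole. The fingers move at their own pace and stop on an object; the grip force is fixed at half the most. Time passes only in rows, so rows that repeat a pose let the fingers close, or fill a call up. It gives the time, the measured TCP pose, the force and the opening at its end, in the units of the state.
- r.observe(): the state, without advancing time (a new reading comes with each control period).
- viewer.camera(name): name is "scene" or "top" or "wrist"; returns the picture (384x512x3 uint8, blue, green, red); there is no depth.
- viewer.get_calibration(name): a dict with "fovy" (degrees; the focal length in pixels is half the picture's height over the tangent of half this angle, whatever the lens; pixels are square), "cx", "cy" (the principal point, pixels), "k1" (the pictures are not rectified: a ray, as slopes to the right and down, at radius r is drawn at 1 + k1 r^2 times it, then the intrinsics apply), "rvec" (rotation vector, rad) and "tvec" (3), from world to camera coordinates, as OpenCV has them; the wrist camera has in their place "hand_eye" (4x4, takes a point from camera to tool coordinates, whose origin is the TCP and whose axes are the tool frame's). Camera axes: x right, y down, z forward; pixel columns grow to the right and rows downward; lengths in mm; the calibration is good to about 2 mm. A picture is of the moment at which its call begins: read the wrist's pose just before it. get_calibration takes no time and is no camera call.
- ticket.close_job(): hands the job in, once; it reports no verdict.
The state is a dict: "t": time; "qpos": joint angles; "qd": joint speeds; "joint_torque": joint torques, N m; "position": TCP position; "orientation": TCP orientation; "force": force on the tool from outside, world axes, zero at the start; "ft_torque": the same for the moment, N m; "opening": opening from 0.0 (shut) to 1.0 (fully open).
Only numpy, scipy, OpenCV 4.12 (cv2) and the standard library are available. Lean on these libraries where they do the work, as an engineer would, in place of code of your own. Each camera call takes 0.05 s, during which the arm holds its last target.

## Working session

There is one attempt and no reset: what is moved stays moved. The work goes in short steps, Python scripts to look and compute and a tool call to move; the robot and the scene stay as the last step left them, time stands still between calls to the robot, and variables do not carry over. Pictures are saved under pics/ and viewed, and the job is handed in when it is done.

Besides the shell and the picture viewer there is one more tool, called after "Request:" by a JSON object that holds its "fn" and its "kwargs", one argument or row to a line. jog_arm: Moves the arm, as the interface text tells. Its arguments: {"type":"object","properties":{"series":{"type":"string"}},"required":["series"]}

```bash
mkdir -p pics; ls; python3 - <<'E'
from cell import r, viewer
import cv2
print(r.observe())
for n in ["scene","top","wrist"]:
    cv2.imwrite(f"pics/{n}0.png",viewer.camera(n)); print(n,viewer.get_calibration(n))
E
```

```text
pics
{'t': 0.0, 'qpos': array([-1.42322339e+00,  3.26964909e-01, -1.93591912e-01,  1.05203693e+00,
        2.58638002e-05,  1.43661565e+00]), 'qd': array([-1.74613433e-03, -7.00156016e-04, -1.56030435e-03, -3.65416568e-04,
        6.40872946e-05,  1.91676390e-03]), 'joint_torque': array([ 1.88581842e-03, -4.43399084e+01,  2.62438613e+01,  1.54879567e-02,
       -1.70591729e-04,  1.39106966e-06]), 'position': array([ 152.85447271, -527.64926691,  199.78741914]), 'orientation': array([-6.40420005e-04,  7.99387103e-01, -6.00815656e-01, -6.30642461e-04]), 'force': array([ 1.46147689, -0.20467379, -0.69760205]), 'ft_torque': array([-0.00673102, -0.0247584 , -0.02511417]), 'opening': 1.0014360521948884}
scene {'fovy': 46.255832935882175, 'cx': 258.64235327351565, 'cy': 189.48751830012742, 'k1': -0.07092637665572096, 'rvec': array([ 2.43426026,  0.6397996 , -0.22649209]), 'tvec': array([-590.54334257,  -53.619337  , 1416.80627504])}
top {'fovy': 49.58605189150211, 'cx': 259.8161961107814, 'cy': 189.16082546505643, 'k1': -0.0780349315673181, 'rvec': array([ 2.13813051, -2.12203222,  0.21009957]), 'tvec': array([ 113.97692494,  631.21044826, 1283.96921131])}
wrist {'fovy': 66.39261886326658, 'cx': 253.67814932289286, 'cy': 188.418314655249, 'k1': -0.05659892976203705, 'hand_eye': array([[ 9.99999104e-01,  2.79318699e-04,  1.30884959e-03,
         6.15708103e-01],
       [-6.69649626e-04,  9.51177707e-01,  3.08643033e-01,
        -7.97365862e+01],
       [-1.15873878e-03, -3.08643634e-01,  9.51177042e-01,
        -1.72109270e+02],
       [ 0.00000000e+00,  0.00000000e+00,  0.00000000e+00,
         1.00000000e+00]])}
```

View pics/scene0.png

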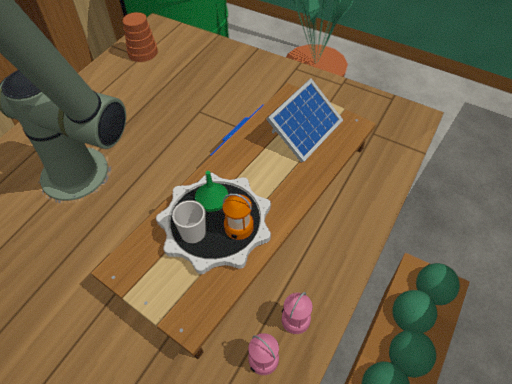

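View pics/top0.png

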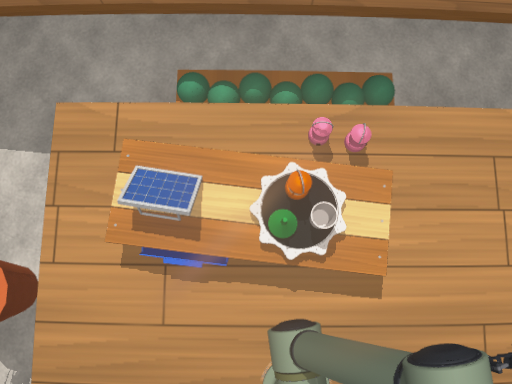

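View pics/wrist0.png

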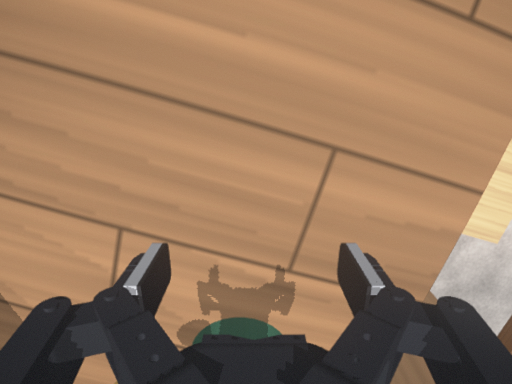

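```bash
cat > h.py <<'E'
import numpy as np, cv2
from cell import r, viewer
from scipy.spatial.transform import Rotation as R
def cam(n,obs=None):
    c=viewer.get_calibration(n); f=192/np.tan(np.radians(c['fovy']/2))
    if 'rvec' in c:
        M=cv2.Rodrigues(c['rvec'])[0]; Rw=M.T; o=-M.T@c['tvec']
    else:
        q=obs['orientation']; T=R.from_quat([q[1],q[2],q[3],q[0]]).as_matrix(); H=c['hand_eye']
        Rw=T@H[:3,:3]; o=obs['position']+T@H[:3,3]
    return c,f,Rw,o
def rays(n,px,obs=None):
    c,f,Rw,o=cam(n,obs); px=np.atleast_2d(px).astype(float)
    d=(px-[c['cx'],c['cy']])/f; u=d.copy()
    for _ in range(20): u=d/(1+c['k1']*(u**2).sum(1,keepdims=True))
    return o,np.c_[u,np.ones(len(u))]@Rw.T
def plane(n,px,z,obs=None):
    o,v=rays(n,px,obs); return o+v*((z-o[2])/v[:,2:3])
def proj(n,P,obs=None):
    c,f,Rw,o=cam(n,obs); p=(np.atleast_2d(P)-o)@Rw; s=p[:,:2]/p[:,2:]
    return s*(1+c['k1']*(s**2).sum(1,keepdims=True))*f+[c['cx'],c['cy']]
def tri(obsl):
    A=np.zeros((3,3));b=np.zeros(3)
    for n,px,ob in obsl:
        o,v=rays(n,px,ob); v=v[0]/np.linalg.norm(v[0]); Q=np.eye(3)-np.outer(v,v); A+=Q;b+=Q@o
    return np.linalg.solve(A,b)
E
python3 - <<'E'
from h import *
t=cv2.imread('pics/top0.png'); s=cv2.imread('pics/scene0.png')
cv2.imwrite('pics/topc.png',cv2.resize(t[150:270,235:365],None,fx=5,fy=5,interpolation=cv2.INTER_CUBIC))
cv2.imwrite('pics/scenec.png',cv2.resize(s[160:285,145:285],None,fx=4.8,fy=4.8,interpolation=cv2.INTER_CUBIC))
cv2.imwrite('pics/shelf.png',cv2.resize(t[125:305,100:400],None,fx=2.6,fy=2.6,interpolation=cv2.INTER_CUBIC))
for n in ('top','scene'):print(n,cam(n)[3])
E
```

```text
top [ 384.02391459  133.97135257 1376.43438446]
scene [ 963.19464421 -473.77810789 1098.52031188]
```

View pics/topc.png

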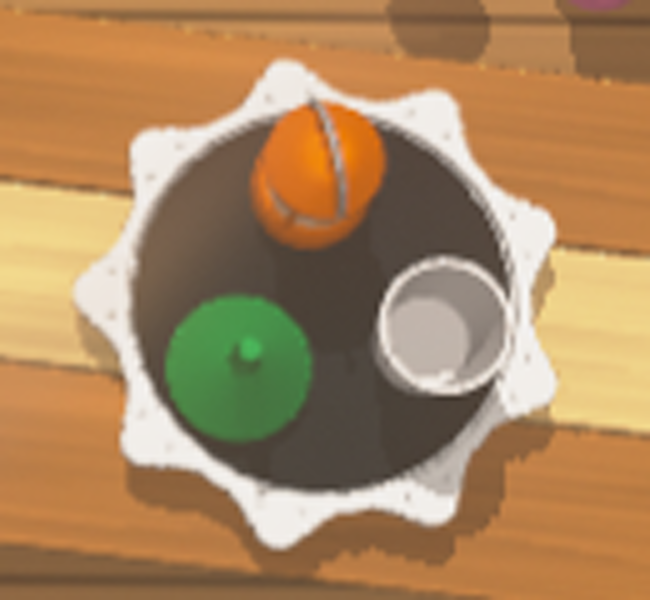

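View pics/scenec.png

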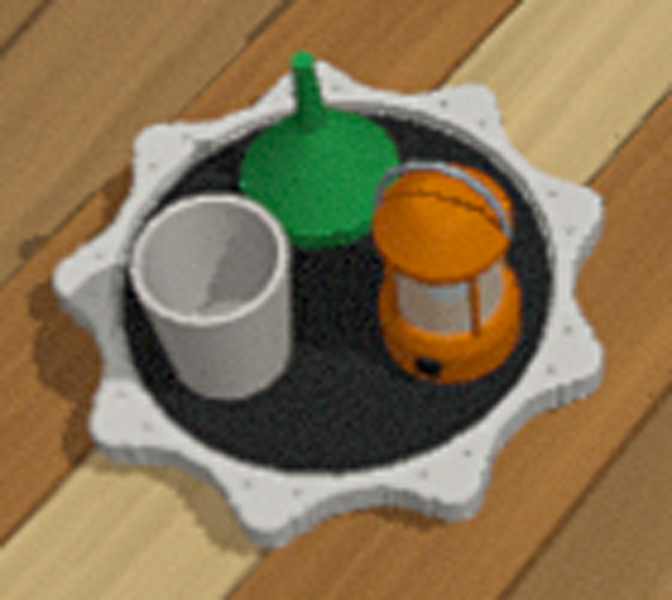

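View pics/shelf.png

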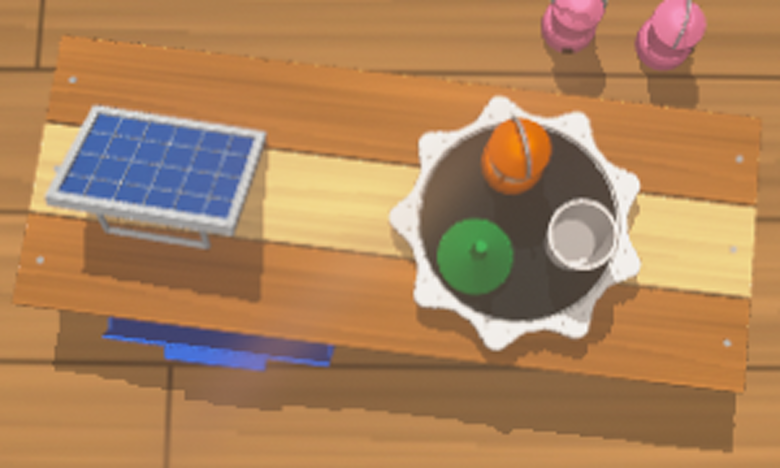

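The orange lantern is at top (298,185) / scene (237,215). The pink ones at top (320,130) and (358,137) stand off the shelf and are look-alikes. The close crop confirms the orange one on the platter at far side.

```bash
cat >m.py <<'E'
from h import *
from scipy.optimize import least_squares
def crop(p,s,x0,y0): return (np.array(p,float)+.5)/s-.5+[x0,y0]
E
python3 - <<'E'
from m import *
from cv2 import minAreaRect
sh=lambda p:crop(p,2.6,100,125)
e=[(62,36),(762,116),(743,389),(14,303)]
for z in (115,):
    P=plane('top',sh(e),z); print(P.round(1), [np.linalg.norm(P[i]-P[(i+1)%4]).round() for i in range(4)])
    print('far edge ang',np.degrees(np.arctan2(*(P[0]-P[1])[[1,0]])),'near',np.degrees(np.arctan2(*(P[3]-P[2])[[1,0]])))
# corners triangulated: scene near-left corner etc
# platter lobes: white mask top
t=cv2.imread('pics/top0.png')
def lobes(n,img,box,z=153):
    x0,y0,x1,y1=box
    c=cv2.resize(img[y0:y1,x0:x1],None,fx=4,fy=4,interpolation=cv2.INTER_CUBIC)
    hsv=cv2.cvtColor(c,cv2.COLOR_BGR2HSV)
    m=((hsv[...,1]<45)&(hsv[...,2]>140)).astype(np.uint8)
    cs=cv2.findContours(m,cv2.RETR_EXTERNAL,cv2.CHAIN_APPROX_NONE)[0]
    k=max(cs,key=cv2.contourArea)[:,0,:]
    k=cv2.convexHull(k)[:,0,:]
    return plane(n,(k+.5)/4-.5+[x0,y0],z)
P=lobes('top',t,(235,150,365,270))
# harmonic fit of full contour: centre from min enclosing circle
(c,rad)=cv2.minEnclosingCircle(P[:,:2].astype(np.float32)); print('top circ',c,rad)
s=cv2.imread('pics/scene0.png')
Q=lobes('scene',s,(140,155,290,290))
(c2,rad2)=cv2.minEnclosingCircle(Q[:,:2].astype(np.float32)); print('scene circ',c2,rad2)
# tips by hand from crop
tips=[(285,62),(445,95),(550,225),(550,400),(442,520),(278,545),(128,458),(78,290),(138,135)]
T=plane('top',crop(tips,5,235,150),153)
for p in T: d=p[:2]-c; print(p.round(1),np.hypot(*d).round(1),np.degrees(np.arctan2(d[1],d[0])).round(1))
# lantern triangulate: bottom body etc
L=crop([(322,150)],5,235,150)
E
```

```text
[[ 779.4  553.4  115. ]
 [ 687.  -299.7  115. ]
 [ 361.7 -261.2  115. ]
 [ 454.5  588.7  115. ]] [np.float64(858.0), np.float64(328.0), np.float64(855.0), np.float64(327.0)]
far edge ang 83.81634120427883 near 83.76779679321385
top circ (551.3707885742188, 3.000727415084839) 147.96725463867188
scene circ (555.3353881835938, -2.5472259521484375) 151.99554443359375
[697.3  23.9 153. ] 147.4 8.1
[677.7 -73.3 153. ] 147.6 -31.1
[ 598.1 -135.   153. ] 145.7 -71.3
[ 492.9 -131.9  153. ] 147.0 -113.4
[422.3 -66.3 153. ] 146.5 -151.8
[407.5  30.  153. ] 146.4 169.4
[457.5 117.7 153. ] 148.3 129.3
[556.6 148.  153. ] 145.1 87.9
[651.1 112.9 153. ] 148.4 47.8
```

```bash
cat >>m.py <<'E'
AX=-6.2
def orange(n,img,box):
    x0,y0,x1,y1=box
    h=cv2.cvtColor(cv2.resize(img[y0:y1,x0:x1],None,fx=4,fy=4,interpolation=cv2.INTER_CUBIC),cv2.COLOR_BGR2HSV)
    m=((h[...,0]>5)&(h[...,0]<19)&(h[...,1]>215)&(h[...,2]>90)).astype(np.uint8)
    k=max(cv2.findContours(cv2.morphologyEx(m,cv2.MORPH_CLOSE,np.ones((25,25))),cv2.RETR_EXTERNAL,cv2.CHAIN_APPROX_NONE)[0],key=cv2.contourArea)
    hull=cv2.convexHull(k); M=cv2.moments(hull); p=np.array([M['m10'],M['m01']])/M['m00']
    return (p+.5)/4-.5+[x0,y0], (hull[:,0]+.5)/4-.5+[x0,y0]
E
python3 - <<'E'
from m import *
t=cv2.imread('pics/top0.png');s=cv2.imread('pics/scene0.png')
a,ha=orange('top',t,(235,150,365,270)); b,hb=orange('scene',s,(140,155,290,290))
print(a,b,ha.min(0),ha.max(0),hb.min(0),hb.max(0))
X=tri([('top',a,None),('scene',b,None)])
print(X, [proj('top',X)-a,proj('scene',X)-b])
c=np.array([552.5,1.5]);d=X[:2]-c;print(np.hypot(*d),np.degrees(np.arctan2(d[1],d[0])))
print(plane('top',crop([(318,310)],5,235,150),147), )
E
```

```text
[299.67948452 181.96616531] [237.75611645 216.56490212] [287.875 171.125] [310.625 192.125] [222.375 194.625] [252.875 239.125]
[623.72552689   5.03540938 206.38430062] [array([[0.27948532, 0.31078115]]), array([[ 0.49414319, -0.11720267]])]
71.31321617143362 2.8416486388840263
[[546.50823697   4.74854234 147.        ]]
```

```bash
cat >>m.py <<'E'
C=np.array([552.,2.])
def rows(targets,grip=1):
    """targets: (x,y,z,yaw deg) tool-down"""
    o=r.observe(); q=o['orientation']; T=R.from_quat([q[1],q[2],q[3],q[0]])
    print('t',round(o['t'],2),'pos',o['position'].round(1),'yaw',np.degrees(np.arctan2(*T.as_matrix()[[1,0],0])).round(1),'F',o['force'].round(1),'open',round(o['opening'],2))
    out=[]
    for x,y,z,w in targets:
        D=R.from_euler('z',w,degrees=True)*R.from_euler('x',180,degrees=True)
        rv=np.degrees((T.inv()*D).as_rotvec()); s=T.inv().apply(np.array([x,y,z])-o['position'])/25
        out.append(' '.join('%.1f'%v for v in rv)+' '+' '.join('%.2f'%v for v in s)+' %g'%grip)
    print('; '.join(out))
def arc(thetas,rad,z): return [(C[0]+rad*np.cos(np.radians(a)),C[1]+rad*np.sin(np.radians(a)),z,a-90) for a in thetas]
E
python3 - <<'E'
from m import *
# intermediates
A=np.array([152.9,-527.6,200,-73.9]);B=np.array([404,-20,330,98.5])
for i in (1,2,3,4,5): rows([A+(B-A)*i/5])
print(B)
E
```

```text
t 0.15 pos [ 152.9 -527.8  200. ] yaw -73.9 F [1.3 0.  0.2] open 1.0
-0.0 0.1 -34.4 -3.35 -3.06 -1.04 1
t 0.15 pos [ 152.9 -527.8  200. ] yaw -73.9 F [1.3 0.  0.2] open 1.0
-0.1 0.1 -68.9 -6.70 -6.12 -2.07 1
t 0.15 pos [ 152.9 -527.8  200. ] yaw -73.9 F [1.3 0.  0.2] open 1.0
-0.1 0.0 -103.4 -10.04 -9.18 -3.11 1
t 0.15 pos [ 152.9 -527.8  200. ] yaw -73.9 F [1.3 0.  0.2] open 1.0
-0.1 0.0 -137.9 -13.38 -12.24 -4.14 1
t 0.15 pos [ 152.9 -527.8  200. ] yaw -73.9 F [1.3 0.  0.2] open 1.0
-0.1 -0.0 -172.4 -16.73 -15.30 -5.18 1
[404.  -20.  330.   98.5]
```

Request:
{"fn": "jog_arm", "kwargs": {
  "series": "0 0 -7 -0.6 -0.6 -1 1; 0 0 -14 -1.3 -1.2 -2 1; 0 0 -21 -2 -1.8 -3 1; 0 0 -28 -2.7 -2.4 -4 1; 0 0 -34 -3.35 -3 -5.2 1"
}}

```text
t: 0.57
position: [201.7, -424.8, 330.2]
orientation: [-0.002, 0.941, -0.338, -0.001]
force: [1.3, -0.0, -0.0]
opening: 0.301
```

```bash
python3 - <<'E'
from m import *
A=np.array([152.9,-527.6,330,-73.9]);B=np.array([404,-20,330,98.5])
for i in (1,2,3,4,5): rows([A+(B-A)*i/5])
E
```

```text
t 0.57 pos [ 201.7 -424.8  330.2] yaw -39.5 F [ 1.3 -0.  -0. ] open 0.3
-0.1 0.2 -0.1 0.08 0.00 0.01 1
t 0.57 pos [ 201.7 -424.8  330.2] yaw -39.5 F [ 1.3 -0.  -0. ] open 0.3
-0.2 0.1 -34.6 -0.96 -4.41 0.02 1
t 0.57 pos [ 201.7 -424.8  330.2] yaw -39.5 F [ 1.3 -0.  -0. ] open 0.3
-0.2 0.1 -69.1 -2.00 -8.82 0.04 1
t 0.57 pos [ 201.7 -424.8  330.2] yaw -39.5 F [ 1.3 -0.  -0. ] open 0.3
-0.2 -0.0 -103.6 -3.03 -13.23 0.05 1
t 0.57 pos [ 201.7 -424.8  330.2] yaw -39.5 F [ 1.3 -0.  -0. ] open 0.3
-0.3 -0.1 -138.0 -4.07 -17.64 0.06 1
```

Request:
{"fn": "jog_arm", "kwargs": {
  "series": "0 0 -7 -0.2 -0.9 0 1; 0 0 -14 -0.4 -1.8 0 1; 0 0 -21 -0.6 -2.7 0 1; 0 0 -28 -0.8 -3.6 0 1; 0 0 -34.6 -0.96 -4.4 0 1"
}}

```text
t: 0.98
position: [253.5, -323.2, 330.5]
orientation: [-0.002, 0.999, -0.04, -0.0]
force: [-0.1, 0.0, -1.2]
opening: 0.001
```

```bash
python3 - <<'E'
from m import *
A=np.array([152.9,-527.6,330,-73.9]);B=np.array([404,-20,330,98.5])
for i in (3,4,5): rows([A+(B-A)*i/5])
E
```

```text
t 0.98 pos [ 253.5 -323.2  330.5] yaw -4.6 F [-0.1  0.  -1.2] open 0.0
-0.2 -0.0 -34.1 1.68 -4.15 0.03 1
t 0.98 pos [ 253.5 -323.2  330.5] yaw -4.6 F [-0.1  0.  -1.2] open 0.0
-0.2 -0.1 -68.6 3.35 -8.36 0.05 1
t 0.98 pos [ 253.5 -323.2  330.5] yaw -4.6 F [-0.1  0.  -1.2] open 0.0
-0.2 -0.2 -103.1 5.03 -12.57 0.06 1
```

Request:
{"fn": "jog_arm", "kwargs": {
  "series": "0 0 -7 0.35 -0.85 0 1; 0 0 -14 0.7 -1.7 0 1; 0 0 -21 1.05 -2.5 0 1; 0 0 -28 1.4 -3.35 0 1; 0 0 -34.1 1.7 -4.15 0 1"
}}

```text
t: 1.4
position: [304.4, -221.9, 330.7]
orientation: [-0.002, 0.966, 0.257, 0.0]
force: [-0.2, -0.5, 1.2]
opening: -0.001
```

```bash
python3 - <<'E'
from m import *
A=np.array([152.9,-527.6,330,-73.9]);B=np.array([404,-20,330,98.5])
for i in (4,5): rows([A+(B-A)*i/5])
E
```

```text
t 1.4 pos [ 304.4 -221.9  330.7] yaw 29.8 F [-0.2 -0.5  1.2] open -0.0
-0.2 -0.1 -34.2 3.71 -2.50 0.04 1
t 1.4 pos [ 304.4 -221.9  330.7] yaw 29.8 F [-0.2 -0.5  1.2] open -0.0
-0.2 -0.2 -68.7 7.47 -5.03 0.06 1
```

Request:
{"fn": "jog_arm", "kwargs": {
  "series": "0 0 -7 0.75 -0.5 0 1; 0 0 -14 1.5 -1 0 1; 0 0 -21 2.2 -1.5 0 1; 0 0 -28 2.95 -2 0 1; 0 0 -34.2 3.7 -2.5 0 1"
}}

```text
t: 1.82
position: [353.7, -120.6, 331.0]
orientation: [-0.002, 0.846, 0.533, 0.001]
force: [0.5, 0.3, 0.1]
opening: 0.006
```

```bash
python3 - <<'E'
from m import *
rows([(404,-20,330,98.5)])
E
```

```text
t 1.82 pos [ 353.7 -120.6  331. ] yaw 64.4 F [0.5 0.3 0.1] open 0.01
-0.1 -0.2 -34.1 4.50 0.07 0.05 1
```

Request:
{"fn": "jog_arm", "kwargs": {
  "series": "0 0 -7 0.9 0 0 1; 0 0 -14 1.8 0 0 1; 0 0 -21 2.7 0 0 1; 0 0 -28 3.6 0 0 1; 0 0 -34.1 4.5 0 0 1"
}}

```text
t: 2.23
position: [402.5, -17.9, 331.2]
orientation: [-0.002, 0.651, 0.759, 0.001]
force: [-0.6, 0.2, 0.2]
opening: -0.001
```

```bash
python3 - <<'E'
from m import *
rows(arc([188.5],160,330))
cv2.imwrite('pics/w1.png',viewer.camera('wrist'))
E
```

```text
t 2.23 pos [402.5 -17.9 331.2] yaw 98.8 F [-0.6  0.2  0.2] open -0.0
-0.0 -0.3 0.3 -0.09 -0.37 0.05 1
```

View pics/w1.png

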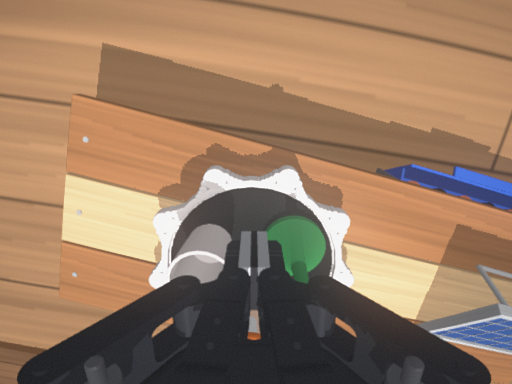

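```bash
python3 - <<'E'
from m import *
o=r.observe()
im=cv2.imread('pics/w1.png'); 
cv2.imwrite('pics/w1c.png',cv2.resize(im[150:300,140:365],None,fx=3.5,fy=3.5,interpolation=cv2.INTER_CUBIC))
px=[(211,169),(295,168),(154,220),(350,218)]
for p in px:
    P=plane('wrist',p,153,o)[0];d=P[:2]-C;print(p,P.round(1),np.hypot(*d).round(1),np.degrees(np.arctan2(d[1],d[0])).round(1)%360)
print(plane('wrist',[(75,95),(512,209)],115,o).round(1))
E
```

```text
(211, 169) [422.4 -65.1 153. ] 145.9 207.4
(295, 168) [404.8  36.8 153. ] 151.2 166.7
(154, 220) [ 502.5 -131.1  153. ] 142.0 249.6
(350, 218) [459.3 122.  153. ] 151.6 127.7
[[ 362.4 -254.7  115. ]
 [ 422.   383.1  115. ]]
```

View pics/w1c.png

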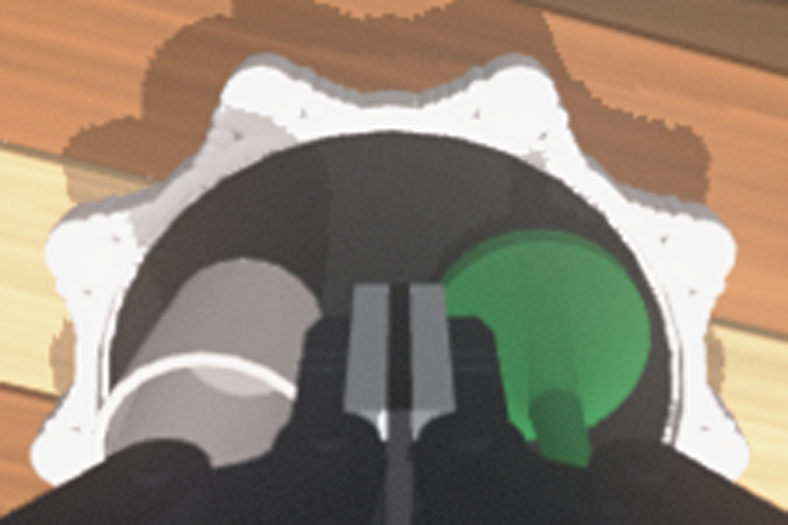

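```bash
sed -i 's/C=np.array(\[552.,2.\])/C=np.array([551.5,3.])/' m.py; python3 - <<'E'
from m import *
rows(arc([187.5],154,330)+arc([187.5],154,300)+arc([187.5],154,200)+arc([187.5],154,170))
E
```

```text
t 2.28 pos [403.8 -15.3 331.2] yaw 99.1 F [ 0.4  0.8 -0.5] open -0.0
0.1 -0.4 1.6 -0.04 -0.21 0.05 1; 0.1 -0.4 1.6 -0.05 -0.21 1.25 1; 0.1 -0.4 1.6 -0.08 -0.21 5.25 1; 0.1 -0.4 1.6 -0.09 -0.22 6.45 1
```

Request:
{"fn": "jog_arm", "kwargs": {
  "series": "0 -0.4 1.6 0 -0.2 1 1; 0 -0.4 1.6 0 -0.2 2.4 1; 0 -0.4 1.6 -0.1 -0.2 3.8 1; 0 -0.4 1.6 -0.1 -0.2 5.2 1; 0 -0.4 1.6 -0.1 -0.2 6.2 1"
}}

```text
t: 2.7
position: [397.6, -17.1, 173.5]
orientation: [-0.001, 0.659, 0.752, -0.0]
force: [-0.2, 0.8, -0.2]
opening: 0.004
```

```bash
python3 - <<'E'
from m import *
rows(arc([187.5],152,137))
cv2.imwrite('pics/w2.png',viewer.camera('wrist'))
s=viewer.camera('scene');cv2.imwrite('pics/s2.png',cv2.resize(s[100:300,80:330],None,fx=3,fy=3))
E
```

```text
t 2.7 pos [397.6 -17.1 173.5] yaw 97.5 F [-0.2  0.8 -0.2] open 0.0
-0.1 -0.1 0.0 -0.01 0.13 1.46 1
```

View pics/w2.png

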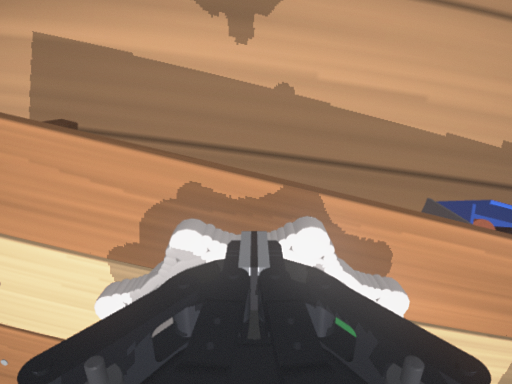

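View pics/s2.png

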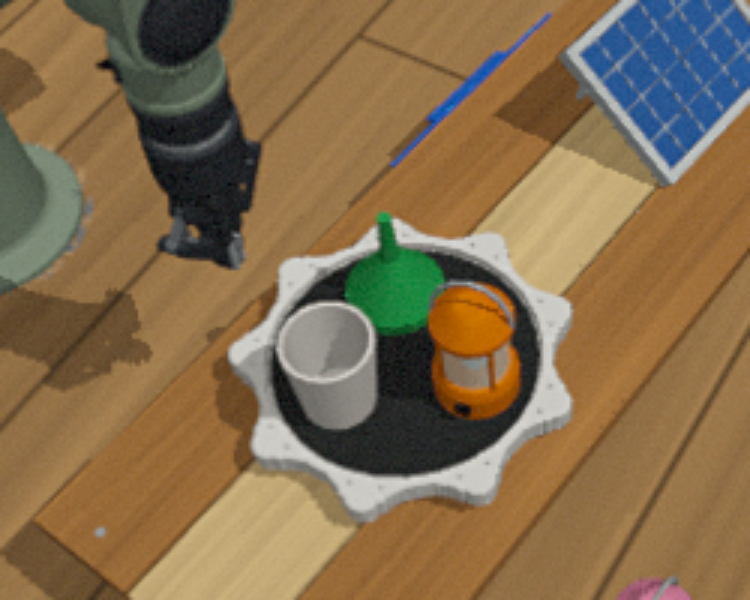

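```bash
python3 - <<'E'
from m import *
for P in ([397.6,-17.1,173.5],[397.6,-17.1,115]):
  for n in('scene','top'):print(n,proj(n,P))
t=viewer.camera('top');cv2.imwrite('pics/t2.png',cv2.resize(t[150:384,200:400],None,fx=3,fy=2.5))
E
```

```text
scene [[159.01446104 193.58261436]]
top [[307.22934088 262.01051384]]
scene [[163.14812181 206.5040598 ]]
top [[304.79387687 262.22402526]]
```

View pics/t2.png

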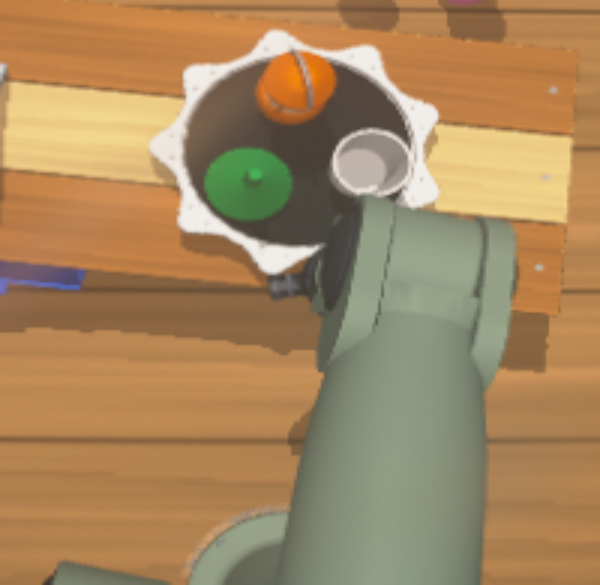

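Request:
{"fn": "jog_arm", "kwargs": {
  "series": "0 0 0 0 0.1 0.4 1; 0 0 0 0 0.1 0.8 1; 0 0 0 0 0.1 1.2 1; 0 0 0 0 0.2 1.45 1; 0 0 0 0 0.2 1.45 1"
}}

```text
t: 3.27
position: [403.4, -16.6, 139.5]
orientation: [-0.001, 0.659, 0.752, -0.0]
force: [0.7, -0.0, -0.2]
opening: -0.002
```

```bash
python3 - <<'E'
from m import *
rows(arc([188.5,190.5,193,196,199],147,137))
E
```

```text
t 3.27 pos [403.4 -16.6 139.5] yaw 97.5 F [ 0.7 -0.  -0.2] open -0.0
-0.1 -0.1 -1.0 -0.10 0.10 0.10 1; -0.1 -0.1 -3.0 -0.30 0.11 0.10 1; -0.1 -0.1 -5.5 -0.56 0.12 0.10 1; -0.1 -0.1 -8.5 -0.86 0.16 0.10 1; -0.1 -0.1 -11.5 -1.17 0.22 0.10 1
```

Request:
{"fn": "jog_arm", "kwargs": {
  "series": "0 0 -1 -0.1 0.1 0.1 1; 0 0 -3 -0.3 0.1 0.1 1; 0 0 -5.5 -0.55 0.12 0.1 1; 0 0 -8.5 -0.85 0.15 0.1 1; 0 0 -11.5 -1.15 0.22 0.1 1"
}}

```text
t: 3.68
position: [413.6, -45.1, 138.0]
orientation: [-0.0, 0.579, 0.815, 0.0]
force: [0.4, -0.1, 0.0]
opening: 0.004
```

```bash
python3 - <<'E'
from m import *
rows(arc([202,205,208,211,214],147,137))
E
```

```text
t 3.68 pos [413.6 -45.1 138. ] yaw 109.2 F [ 0.4 -0.1  0. ] open 0.0
-0.0 -0.0 -2.8 -0.28 -0.03 0.04 1; -0.0 -0.0 -5.8 -0.59 -0.01 0.04 1; -0.0 -0.0 -8.8 -0.90 0.03 0.04 1; -0.0 -0.0 -11.8 -1.20 0.09 0.04 1; -0.0 -0.0 -14.8 -1.50 0.16 0.04 1
```

Request:
{"fn": "jog_arm", "kwargs": {
  "series": "0 0 -2.8 -0.28 0 0 1; 0 0 -5.8 -0.6 0 0 1; 0 0 -8.8 -0.9 0.03 0 1; 0 0 -11.8 -1.2 0.1 0 1; 0 0 -14.8 -1.5 0.16 0 1"
}}

```text
t: 4.1
position: [431.0, -80.1, 139.2]
orientation: [0.001, 0.468, 0.884, 0.0]
force: [-0.4, 0.1, -0.4]
opening: -0.0
```

```bash
python3 - <<'E'
from m import *
rows(arc([217,220,223,226,229],147,137))
s=viewer.camera('scene');cv2.imwrite('pics/s3.png',cv2.resize(s[100:300,80:330],None,fx=3,fy=3))
E
```

```text
t 4.1 pos [431.  -80.1 139.2] yaw 124.2 F [-0.4  0.1 -0.4] open -0.0
0.1 0.1 -2.8 -0.25 -0.02 0.09 1; 0.1 0.1 -5.8 -0.55 0.01 0.09 1; 0.1 0.1 -8.8 -0.86 0.04 0.09 1; 0.1 0.1 -11.8 -1.16 0.10 0.09 1; 0.1 0.1 -14.8 -1.46 0.17 0.09 1
```

View pics/s3.png

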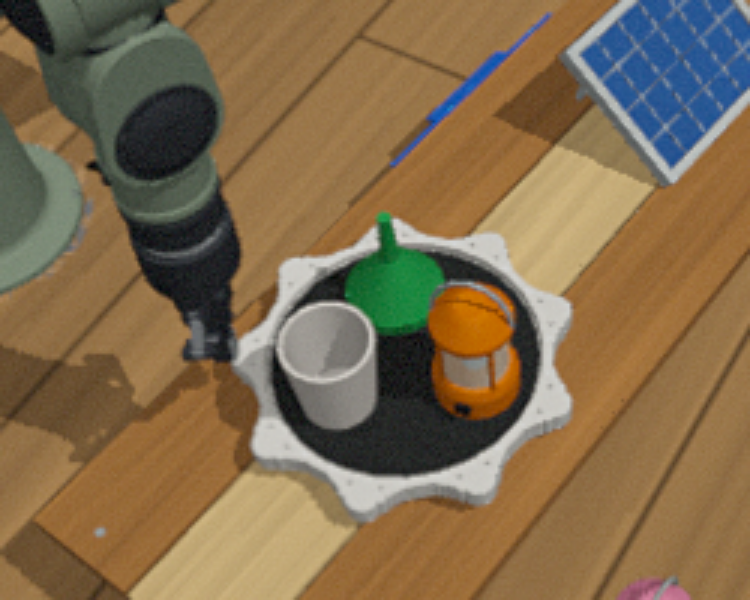

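```bash
python3 - <<'E'
from m import *
print((proj('scene',[[431,-80.1,139.2],[397.6,-17.1,173.5]])-[80,100])*3)
t=viewer.camera('top');cv2.imwrite('pics/t3.png',cv2.resize(t[150:384,200:400],None,fx=3,fy=2.5))
w=viewer.camera('wrist');cv2.imwrite('pics/w3.png',w)
o=r.observe();print(o['position'])
print(plane('scene',[[205/3+80,358/3+100]],139))
E
```

```text
[[231.16044184 372.94951485]
 [237.04338313 280.74784307]]
[430.72812495 -79.85169268 138.83961794]
[[402.11689101 -79.02135534 139.        ]]
```

View pics/t3.png

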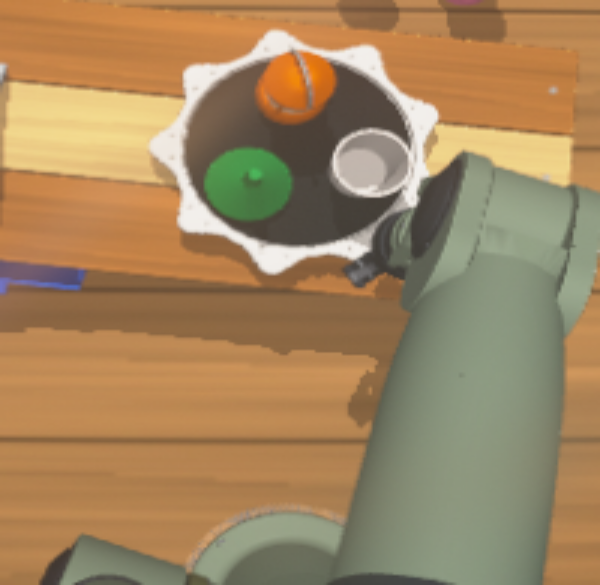

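View pics/w3.png

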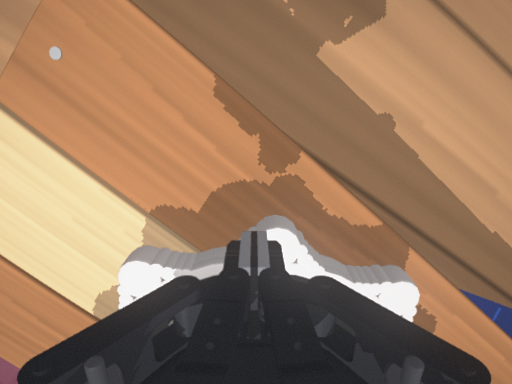

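```bash
python3 - <<'E'
from m import *
s=viewer.camera('scene')
c=cv2.resize(s[170:235,115:195],None,fx=9,fy=9,interpolation=cv2.INTER_CUBIC)
for z in (139,152,165):
    p=(proj('scene',[431,-80.1,z])[0]-[115,170]+.5)*9
    cv2.circle(c,tuple(int(v) for v in p),4,(255,0,255),-1)
cv2.imwrite('pics/s3z.png',c)
E
```

```text
(no output)
```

View pics/s3z.png

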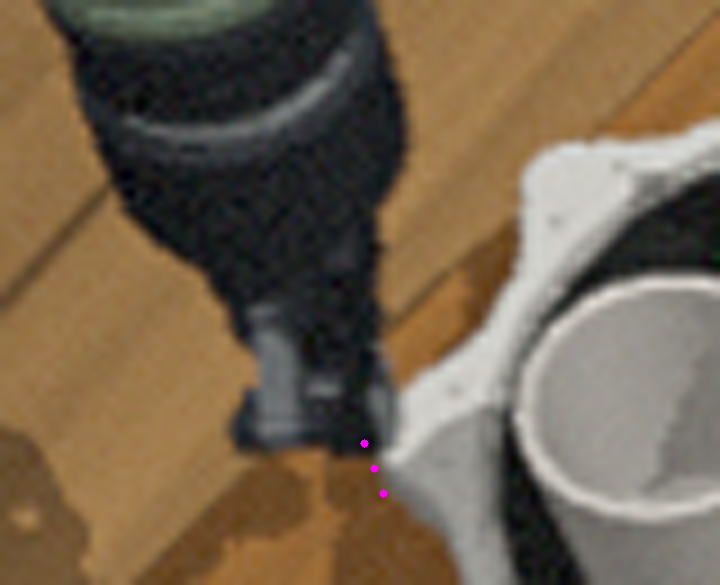

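```bash
python3 - <<'E'
from m import *
s=viewer.camera('scene')
o=r.observe(); q=o['orientation']; T=R.from_quat([q[1],q[2],q[3],q[0]]).as_matrix()
def draw(c,bz,col):
    pts=np.array([[x,y,bz] for x,y in((-14.5,-11),(14.5,-11),(14.5,11),(-14.5,11))])
    W=o['position']+pts@T.T
    p=((proj('scene',W)-[115,170]+.5)*9).astype(int)
    cv2.polylines(c,[p],True,col,1)
c=cv2.resize(s[170:235,115:195],None,fx=9,fy=9,interpolation=cv2.INTER_CUBIC)
draw(c,0,(255,0,255));draw(c,-15,(0,255,255));draw(c,-30,(255,255,0));draw(c,-73,(0,255,0))
cv2.imwrite('pics/s3y.png',c)
w=viewer.camera('wrist')
def proj_w(pt):
    cc=viewer.get_calibration('wrist');f=192/np.tan(np.radians(cc['fovy']/2));p=np.linalg.inv(cc['hand_eye'])@np.append(pt,1)
    u=p[:2]/p[2];return u*(1+cc['k1']*(u@u))*f+[cc['cx'],cc['cy']]
c=cv2.resize(w[190:310,180:330],None,fx=5,fy=5,interpolation=cv2.INTER_CUBIC)
for bz,col in((0,(255,0,255)),(-15,(0,255,255)),(-30,(255,255,0))):
    p=np.array([(proj_w((x,y,bz))-[180,190]+.5)*5 for x,y in((-14.5,-11),(14.5,-11),(14.5,11),(-14.5,11))]).astype(int)
    cv2.polylines(c,[p],True,col,1)
cv2.imwrite('pics/w3y.png',c)
E
```

```text
(no output)
```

View pics/s3y.png

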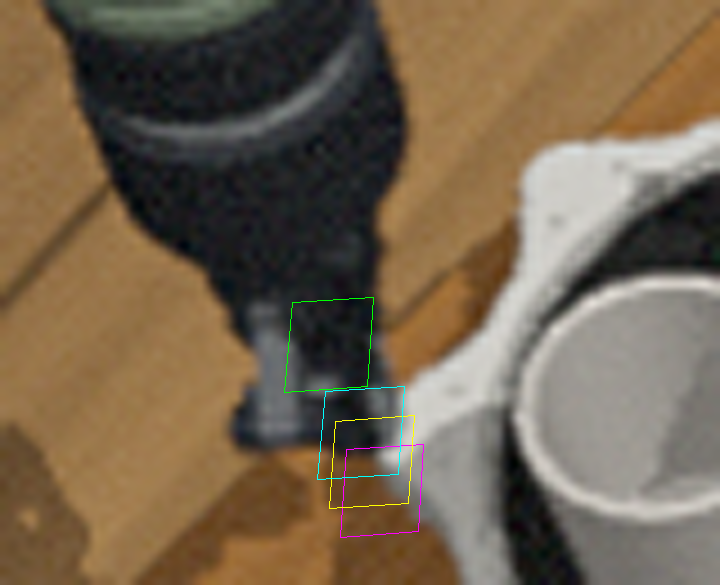

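View pics/w3y.png

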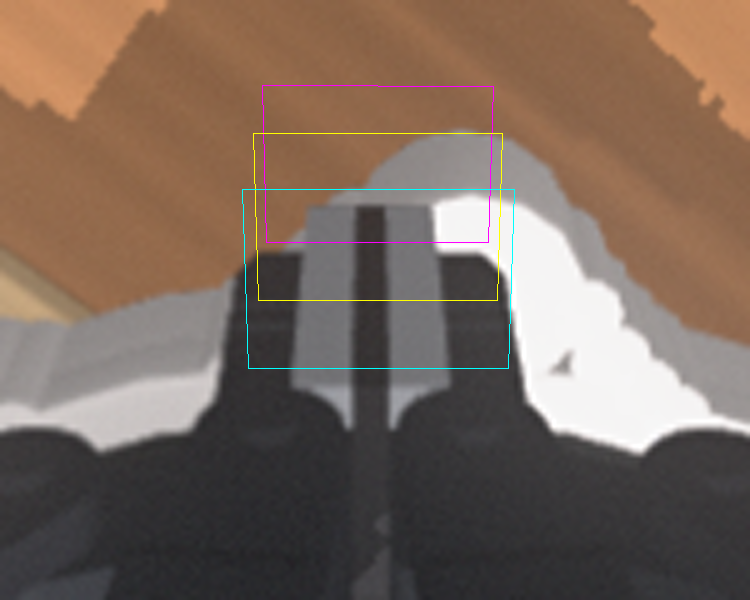

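```bash
python3 - <<'E'
from m import *
rows(arc([210,206,201,195,188],150,150))
E
```

```text
t 4.4 pos [429.7 -79.  138.3] yaw 124.0 F [-0.   1.1  0. ] open 0.0
0.0 -0.0 4.0 0.41 -0.11 -0.47 1; 0.0 -0.0 8.0 0.83 -0.07 -0.47 1; 0.0 -0.0 13.0 1.34 0.03 -0.47 1; 0.0 -0.0 19.0 1.95 0.20 -0.47 1; 0.0 -0.0 26.0 2.62 0.48 -0.47 1
```

Request:
{"fn": "jog_arm", "kwargs": {
  "series": "0 0 4 0.4 -0.1 -0.5 1; 0 0 8 0.8 -0.1 -0.5 1; 0 0 13 1.35 0 -0.5 1; 0 0 19 1.95 0.2 -0.5 1; 0 0 26 2.6 0.45 -0.5 1"
}}

```text
t: 4.82
position: [402.2, -18.2, 151.1]
orientation: [-0.0, 0.659, 0.752, 0.0]
force: [0.3, -0.2, 0.1]
opening: -0.001
```

```bash
python3 - <<'E'
from m import *
rows(arc([188],153,z)[0] for z in (145,138,131,125,125))
E
```

```text
t 4.82 pos [402.2 -18.2 151.1] yaw 97.6 F [ 0.3 -0.2  0.1] open -0.0
0.0 -0.0 -0.4 0.01 -0.09 0.24 1; 0.0 -0.0 -0.4 0.01 -0.09 0.52 1; 0.0 -0.0 -0.4 0.01 -0.09 0.80 1; 0.0 -0.0 -0.4 0.01 -0.09 1.04 1; 0.0 -0.0 -0.4 0.01 -0.09 1.04 1
```

Request:
{"fn": "jog_arm", "kwargs": {
  "series": "0 0 0 0 -0.1 0.25 1; 0 0 0 0 -0.1 0.5 1; 0 0 0 0 -0.1 0.8 1; 0 0 0 0 -0.1 1.05 1; 0 0 0 0 -0.1 1.05 1"
}}

```text
t: 5.23
position: [398.8, -18.8, 123.3]
orientation: [-0.001, 0.659, 0.752, -0.0]
force: [0.1, 0.6, -0.2]
opening: 0.002
```

```bash
python3 - <<'E'
from m import *
rows(arc([188],153,z)[0] for z in (120,115,110,107,105))
w=viewer.camera('wrist');cv2.imwrite('pics/w4.png',cv2.resize(w[160:330,150:360],None,fx=3.5,fy=3.5))
s=viewer.camera('scene');cv2.imwrite('pics/s4.png',cv2.resize(s[150:240,100:220],None,fx=6,fy=6,interpolation=cv2.INTER_CUBIC))
E
```

```text
t 5.23 pos [398.8 -18.8 123.3] yaw 97.6 F [ 0.1  0.6 -0.2] open 0.0
-0.1 -0.1 -0.4 0.01 0.05 0.13 1; -0.1 -0.1 -0.4 0.01 0.05 0.33 1; -0.1 -0.1 -0.4 0.01 0.05 0.53 1; -0.1 -0.1 -0.4 0.01 0.05 0.65 1; -0.1 -0.1 -0.4 0.01 0.05 0.73 1
```

View pics/w4.png

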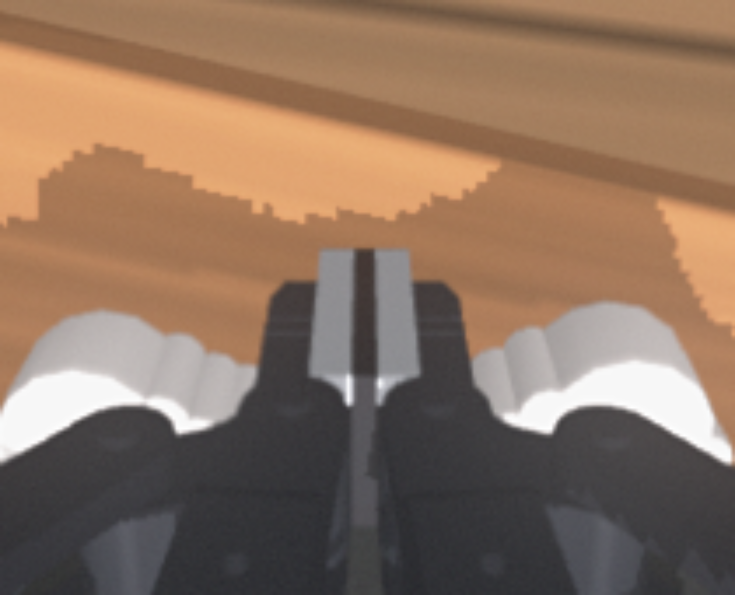

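View pics/s4.png

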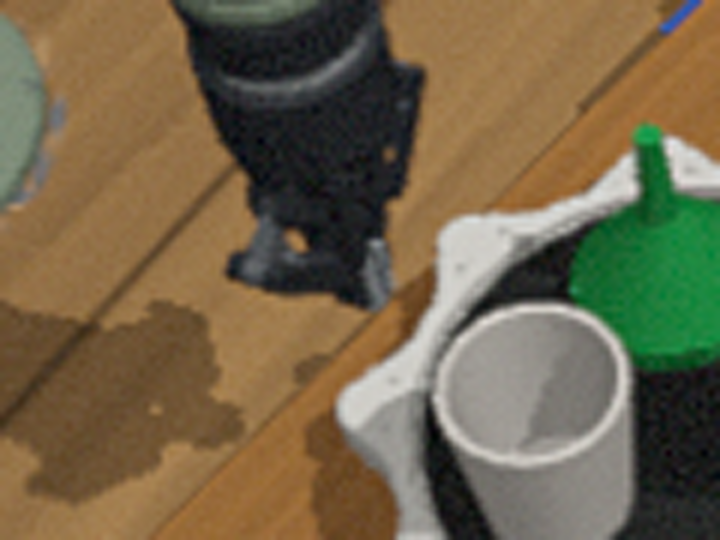

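Request:
{"fn": "jog_arm", "kwargs": {
  "series": "0 0 0 0 0 0.1 1; 0 0 0 0 0 0.2 1; 0 0 0 0 0 0.3 1; 0 0 0 0 0 0.4 1; 0 0 0 0 0 0.4 1"
}}

```text
t: 5.75
position: [399.1, -18.8, 113.8]
orientation: [-0.001, 0.659, 0.752, -0.0]
force: [0.7, 0.3, 0.3]
opening: -0.0
```

```bash
python3 - <<'E'
from m import *
o=r.observe()
print(o['position'],o['force'])
w=viewer.camera('wrist');cv2.imwrite('pics/w5.png',cv2.resize(w[160:330,150:360],None,fx=3.5,fy=3.5))
E
```

```text
[399.10083258 -18.80181477 113.83718336] [0.73236704 0.25397771 0.29658235]
```

View pics/w5.png

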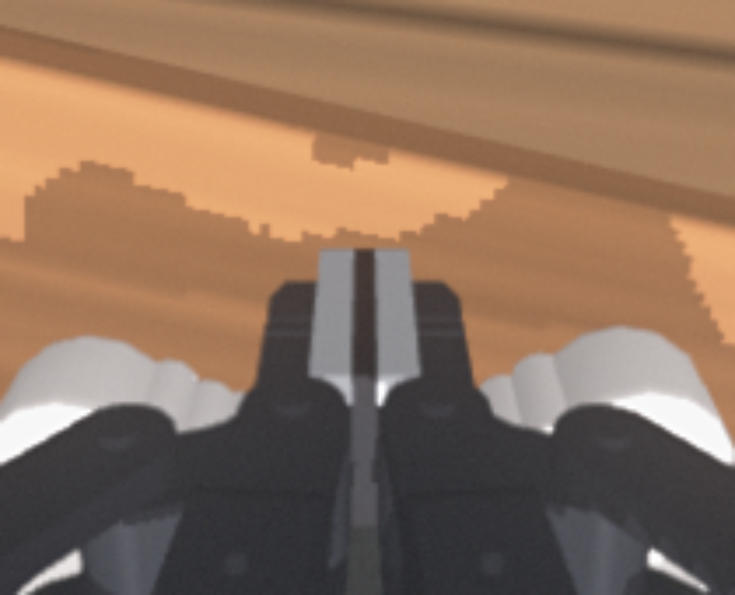

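Request:
{"fn": "jog_arm", "kwargs": {
  "series": "0 0 0 0 0 0.1 1; 0 0 0 0 0 0.2 1; 0 0 0 0 0 0.3 1; 0 0 0 0 0.1 0.4 1; 0 0 0 0 0.1 0.4 1"
}}

```text
t: 6.22
position: [401.8, -18.4, 103.6]
orientation: [-0.001, 0.659, 0.752, -0.0]
force: [0.5, -0.6, -0.8]
opening: 0.002
```

```bash
python3 - <<'E'
from m import *
rows(arc([189,191,193,196,199],147,104))
E
```

```text
t 6.22 pos [401.8 -18.4 103.6] yaw 97.6 F [ 0.5 -0.6 -0.8] open 0.0
-0.1 -0.1 -1.4 -0.09 0.17 -0.02 1; -0.1 -0.1 -3.4 -0.29 0.18 -0.02 1; -0.1 -0.1 -5.4 -0.50 0.19 -0.02 1; -0.1 -0.1 -8.4 -0.80 0.23 -0.02 1; -0.1 -0.1 -11.4 -1.10 0.28 -0.02 1
```

Request:
{"fn": "jog_arm", "kwargs": {
  "series": "0 0 -1.4 -0.1 0.15 0 1; 0 0 -3.4 -0.3 0.18 0 1; 0 0 -5.4 -0.5 0.2 0 1; 0 0 -8.4 -0.8 0.23 0 1; 0 0 -11.4 -1.1 0.28 0 1"
}}

```text
t: 6.63
position: [412.3, -44.7, 103.5]
orientation: [-0.001, 0.579, 0.815, -0.0]
force: [-0.1, -0.3, -0.3]
opening: -0.001
```

```bash
python3 - <<'E'
from m import *
rows(arc([202,205,208,211,214],147,104))
w=viewer.camera('wrist');cv2.imwrite('pics/w6.png',cv2.resize(w[160:330,150:360],None,fx=3.5,fy=3.5))
s=viewer.camera('scene');cv2.imwrite('pics/s6.png',cv2.resize(s[100:300,80:330],None,fx=3,fy=3))
E
```

```text
t 6.63 pos [412.3 -44.7 103.5] yaw 109.2 F [-0.1 -0.3 -0.3] open -0.0
-0.1 -0.1 -2.8 -0.32 0.01 -0.02 1; -0.1 -0.1 -5.8 -0.63 0.04 -0.02 1; -0.1 -0.1 -8.8 -0.93 0.08 -0.02 1; -0.1 -0.1 -11.8 -1.23 0.13 -0.02 1; -0.1 -0.1 -14.8 -1.53 0.20 -0.02 1
```

View pics/w6.png

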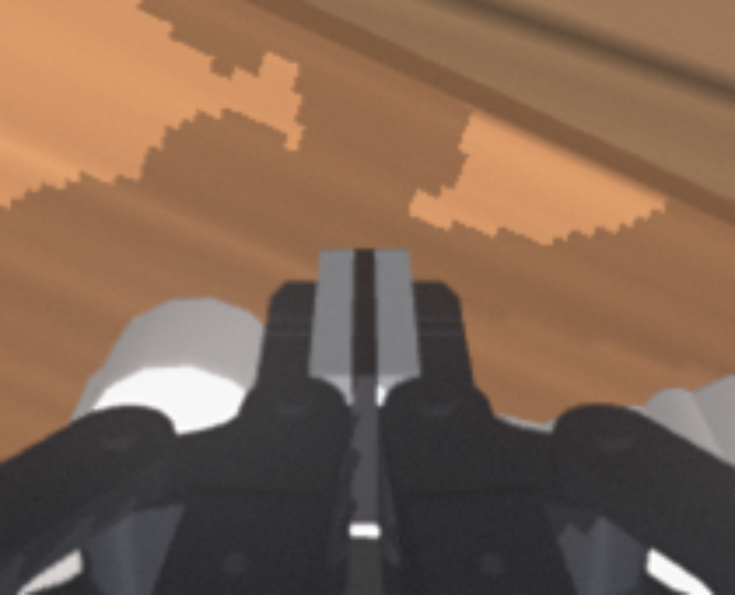

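View pics/s6.png

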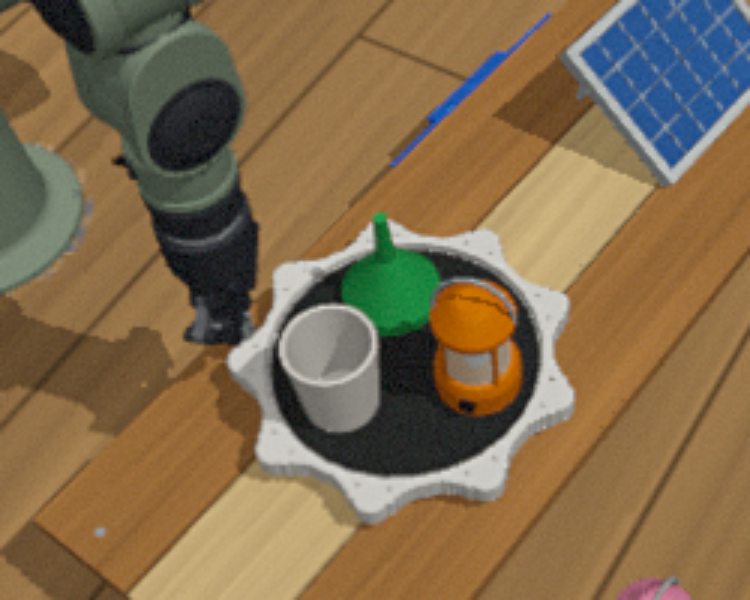

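Request:
{"fn": "jog_arm", "kwargs": {
  "series": "0 0 -2.8 -0.3 0 0.05 1; 0 0 -5.8 -0.63 0.04 0.1 1; 0 0 -8.8 -0.93 0.1 0.12 1; 0 0 -11.8 -1.23 0.15 0.12 1; 0 0 -14.8 -1.53 0.22 0.12 1"
}}

```text
t: 7.15
position: [430.0, -79.8, 100.4]
orientation: [-0.001, 0.471, 0.882, -0.0]
force: [-0.1, 0.2, -1.0]
opening: -0.001
```

```bash
python3 - <<'E'
from m import *
rows(arc([217,220,223,226,229],146,101))
E
```

```text
t 7.15 pos [430.  -79.8 100.4] yaw 123.8 F [-0.1  0.2 -1. ] open -0.0
-0.1 -0.1 -3.2 -0.28 0.05 -0.03 1; -0.1 -0.1 -6.2 -0.58 0.07 -0.03 1; -0.1 -0.1 -9.2 -0.89 0.11 -0.03 1; -0.1 -0.1 -12.2 -1.19 0.17 -0.03 1; -0.1 -0.1 -15.2 -1.48 0.24 -0.03 1
```

Request:
{"fn": "jog_arm", "kwargs": {
  "series": "0 0 -3.2 -0.28 0.05 0 1; 0 0 -6.2 -0.58 0.07 0 1; 0 0 -9.2 -0.9 0.1 0 1; 0 0 -12.2 -1.2 0.17 0 1; 0 0 -15.2 -1.5 0.24 0 1"
}}

```text
t: 7.57
position: [455.3, -108.2, 100.3]
orientation: [-0.002, 0.35, 0.937, -0.001]
force: [-1.7, -2.0, 1.1]
opening: -0.002
```

```bash
python3 - <<'E'
from m import *
rows(arc([232,235,238,241,244],146,101))
s=viewer.camera('scene');cv2.imwrite('pics/s7.png',cv2.resize(s[100:300,80:330],None,fx=3,fy=3))
E
```

```text
t 7.57 pos [ 455.3 -108.2  100.3] yaw 139.0 F [-1.7 -2.   1.1] open -0.0
-0.2 -0.2 -3.0 -0.29 0.05 -0.03 1; -0.2 -0.2 -6.0 -0.59 0.07 -0.03 1; -0.2 -0.2 -9.0 -0.90 0.11 -0.03 1; -0.2 -0.2 -12.0 -1.20 0.17 -0.03 1; -0.2 -0.2 -15.0 -1.50 0.24 -0.03 1
```

View pics/s7.png

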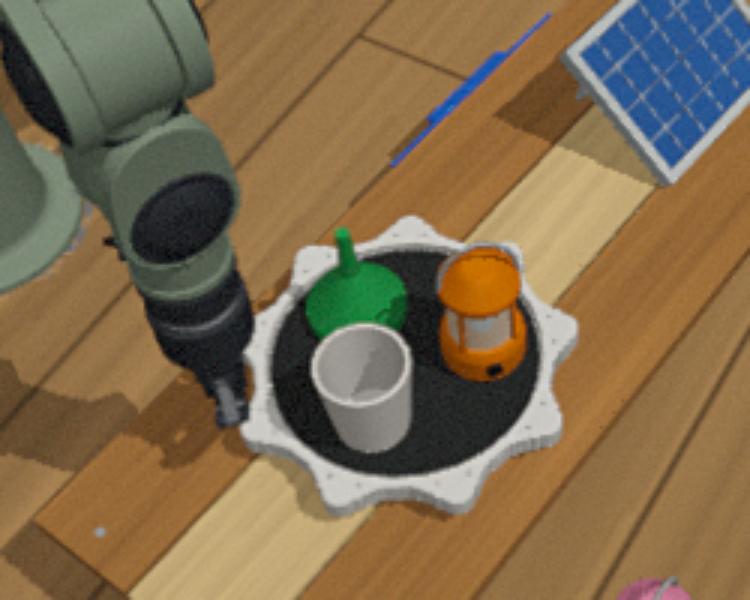

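Request:
{"fn": "jog_arm", "kwargs": {
  "series": "0 0 -3 -0.3 0 0 1; 0 0 -6 -0.6 0.02 0 1; 0 0 -9 -0.9 0.06 0 1; 0 0 -12 -1.2 0.11 0 1; 0 0 -15 -1.5 0.18 0 1"
}}

```text
t: 8.03
position: [488.2, -129.8, 100.3]
orientation: [-0.001, 0.224, 0.975, -0.001]
force: [-0.1, 0.1, 1.0]
opening: -0.0
```

```bash
python3 - <<'E'
from m import *
rows(arc([247,250,253,256,259],147,101))
E
```

```text
t 8.03 pos [ 488.2 -129.8  100.3] yaw 154.1 F [-0.1  0.1  1. ] open -0.0
-0.1 -0.1 -2.9 -0.26 0.01 -0.03 1; -0.1 -0.1 -5.9 -0.56 0.03 -0.03 1; -0.1 -0.1 -8.9 -0.87 0.07 -0.03 1; -0.1 -0.1 -11.9 -1.17 0.13 -0.03 1; -0.1 -0.1 -14.9 -1.47 0.20 -0.03 1
```

Request:
{"fn": "jog_arm", "kwargs": {
  "series": "0 0 -2.9 -0.27 0 0 1; 0 0 -5.9 -0.57 0.03 0 1; 0 0 -8.9 -0.87 0.07 0 1; 0 0 -11.9 -1.17 0.13 0 1; 0 0 -14.9 -1.47 0.2 0 1"
}}

```text
t: 8.45
position: [523.5, -141.2, 100.1]
orientation: [-0.001, 0.096, 0.995, -0.001]
force: [-0.0, -0.8, 0.4]
opening: -0.001
```

```bash
python3 - <<'E'
from m import *
rows(arc([262,265,268,271,274],147,101))
E
```

```text
t 8.45 pos [ 523.5 -141.2  100.1] yaw 169.0 F [-0.  -0.8  0.4] open -0.0
-0.1 -0.2 -3.0 -0.31 0.00 -0.04 1; -0.1 -0.2 -6.0 -0.61 0.03 -0.04 1; -0.1 -0.2 -9.0 -0.92 0.07 -0.04 1; -0.1 -0.2 -12.0 -1.22 0.12 -0.04 1; -0.1 -0.2 -15.0 -1.52 0.19 -0.04 1
```

Request:
{"fn": "jog_arm", "kwargs": {
  "series": "0 0 -3 -0.3 0 0 1; 0 0 -6 -0.6 0.03 0 1; 0 0 -9 -0.9 0.07 0 1; 0 0 -12 -1.2 0.12 0 1; 0 0 -15 -1.52 0.19 0 1"
}}

```text
t: 8.87
position: [561.8, -143.3, 99.9]
orientation: [-0.002, -0.035, 0.999, -0.0]
force: [-0.2, 0.1, 0.4]
opening: -0.002
```

```bash
python3 - <<'E'
from m import *
rows(arc([277,280,283,286,289],147,101))
s=viewer.camera('scene');cv2.imwrite('pics/s8.png',cv2.resize(s[100:300,80:330],None,fx=3,fy=3))
t=viewer.camera('top');cv2.imwrite('pics/t8.png',cv2.resize(t[140:290,220:400],None,fx=4,fy=4))
print(r.observe()['qpos'])
E
```

```text
t 8.87 pos [ 561.8 -143.3   99.9] yaw -176.0 F [-0.2  0.1  0.4] open -0.0
-0.0 -0.2 -3.0 -0.30 -0.01 -0.04 1; -0.0 -0.2 -6.0 -0.61 0.02 -0.04 1; -0.0 -0.2 -9.0 -0.92 0.06 -0.05 1; -0.0 -0.2 -12.0 -1.22 0.11 -0.05 1; -0.0 -0.2 -15.0 -1.52 0.19 -0.05 1
[-3.75462044e-01  4.66548270e-01 -2.52324698e-01  8.53704495e-01
 -1.51622543e-03 -2.01521363e+00]
```

View pics/s8.png

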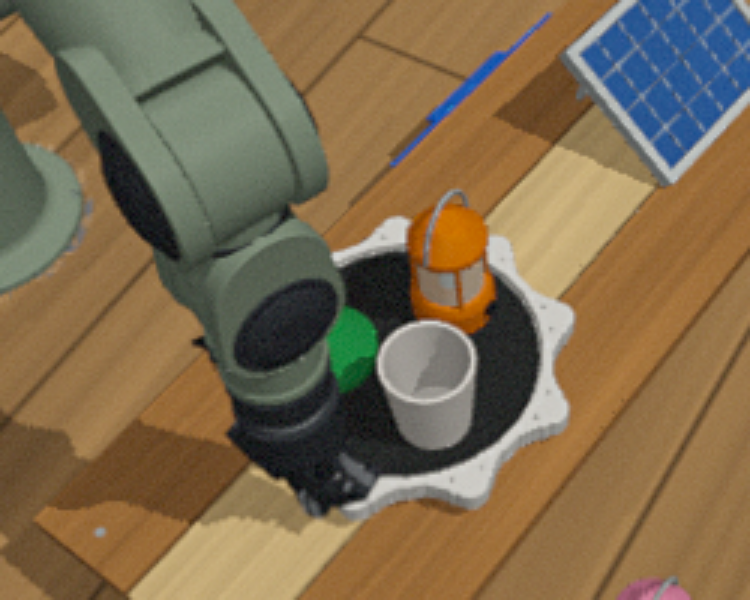

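View pics/t8.png

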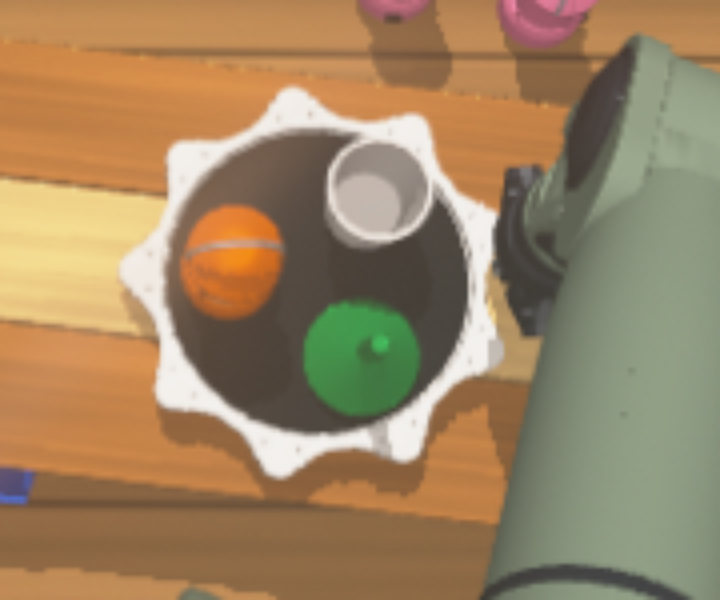

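Request:
{"fn": "jog_arm", "kwargs": {
  "series": "0 0 -3 -0.3 0 0 1; 0 0 -6 -0.6 0.02 0 1; 0 0 -9 -0.92 0.06 0 1; 0 0 -12 -1.22 0.11 0 1; 0 0 -15 -1.52 0.19 0 1"
}}

```text
t: 9.38
position: [599.7, -135.3, 99.6]
orientation: [-0.002, -0.164, 0.986, 0.0]
force: [0.2, -0.6, 0.2]
opening: -0.004
```

```bash
python3 - <<'E'
from m import *
rows(arc([288,288,288,288],155,101)+arc([288],165,120))
E
```

```text
t 9.38 pos [ 599.7 -135.3   99.6] yaw -161.1 F [ 0.2 -0.6  0.2] open -0.0
0.0 -0.2 0.9 0.13 -0.34 -0.06 1; 0.0 -0.2 0.9 0.13 -0.34 -0.06 1; 0.0 -0.2 0.9 0.13 -0.34 -0.06 1; 0.0 -0.2 0.9 0.13 -0.34 -0.06 1; 0.0 -0.2 0.9 0.14 -0.74 -0.82 1
```

Request:
{"fn": "jog_arm", "kwargs": {
  "series": "0 0 1 0.2 -0.2 0 1; 0 0 1 0.3 -0.5 0 1; 0 0 1 0.3 -0.9 -0.5 1; 0 0 1 0.3 -1.3 -1.8 1; 0 0 1 0.3 -1.6 -3 1"
}}

```text
t: 9.8
position: [603.8, -176.5, 174.2]
orientation: [-0.003, -0.154, 0.988, 0.001]
force: [1.1, -0.4, 0.8]
opening: -0.0
```

```bash
python3 - <<'E'
from m import *
t=viewer.camera('top');cv2.imwrite('pics/t9.png',cv2.resize(t[140:290,220:400],None,fx=4,fy=4))
rows(arc([280,273,266,259,252],195,220))
E
```

```text
t 9.85 pos [ 608.1 -179.4  181.9] yaw -162.4 F [ 2.2 -2.6  4.2] open -0.0
-0.3 0.2 7.6 0.98 -0.10 -1.53 1; -0.3 0.2 14.6 1.91 0.08 -1.53 1; -0.3 0.2 21.6 2.82 0.38 -1.53 1; -0.3 0.2 28.6 3.68 0.78 -1.54 1; -0.3 0.2 35.6 4.49 1.29 -1.54 1
```

View pics/t9.png

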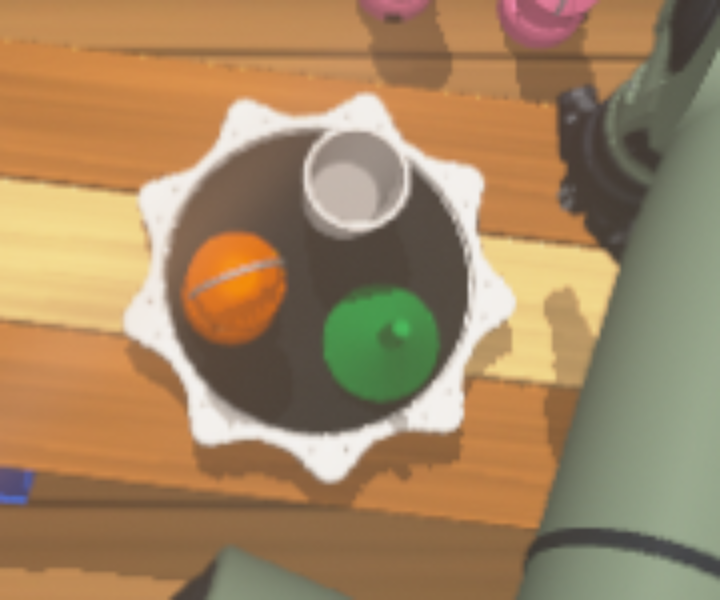

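```bash
cat >>m.py <<'E'
def lobe_phase(px,n='top'):
    T=plane(n,px,153)[:,:2]
    c,rad=cv2.minEnclosingCircle(T.astype(np.float32)); d=T-np.array(c)
    A=np.column_stack([2*T,np.ones(len(T))]); s=np.linalg.lstsq(A,(T**2).sum(1),rcond=None)[0]; c=s[:2]
    d=T-c; a=np.degrees(np.arctan2(d[:,1],d[:,0]))
    ph=np.degrees(np.angle(np.exp(1j*np.radians(a*9)).mean()))/9
    print('centre',c.round(1),'R',np.hypot(*d.T).round(1),'ang',(a%360).round(1),'phase mod40',ph.round(2)); return c,ph
E
python3 - <<'E'
from m import *
tips=[(285,62),(445,95),(550,225),(550,400),(442,520),(278,545),(128,458),(78,290),(138,135)]
lobe_phase(crop(tips,5,235,150))
lobe_phase(crop([(237,100),(372,95),(482,170),(514,300),(460,432),(330,482),(200,442),(125,332),(141,188)],4,220,140))
t=viewer.camera('top');s=viewer.camera('scene')
cv2.imwrite('pics/t10.png',cv2.resize(t[170:235,250:330],None,fx=9,fy=9,interpolation=cv2.INTER_CUBIC))
cv2.imwrite('pics/s10.png',cv2.resize(s[155:235,190:270],None,fx=7,fy=7,interpolation=cv2.INTER_CUBIC))
E
```

```text
centre [551.7   3.3] R [147.  147.4 145.9 147.4 146.9 146.7 148.3 144.9 148. ] ang [  8.  328.7 288.6 246.5 208.3 169.5 129.5  88.1  47.8] phase mod40 8.33
centre [551.5   1.9] R [149.9 148.2 150.6 146.4 151.9 148.5 148.8 149.  149.4] ang [ 23.8 343.5 304.2 264.5 222.6 182.6 143.7 105.5  62.7] phase mod40 -16.31
```

View pics/t10.png

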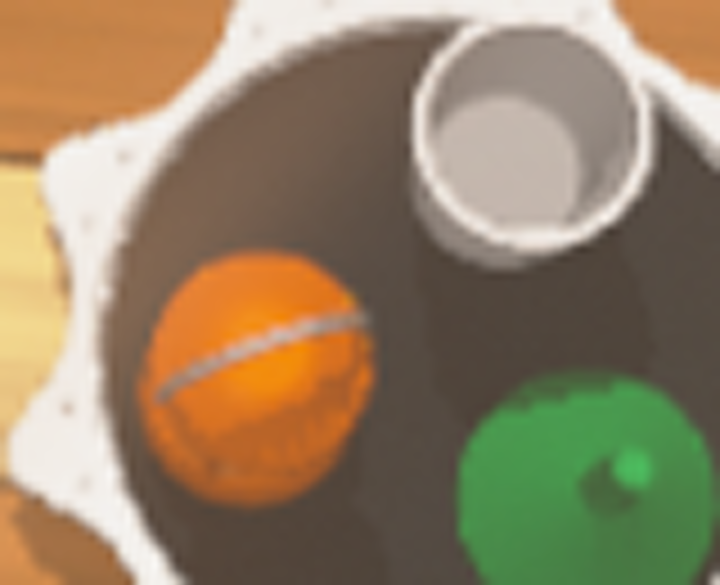

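View pics/s10.png

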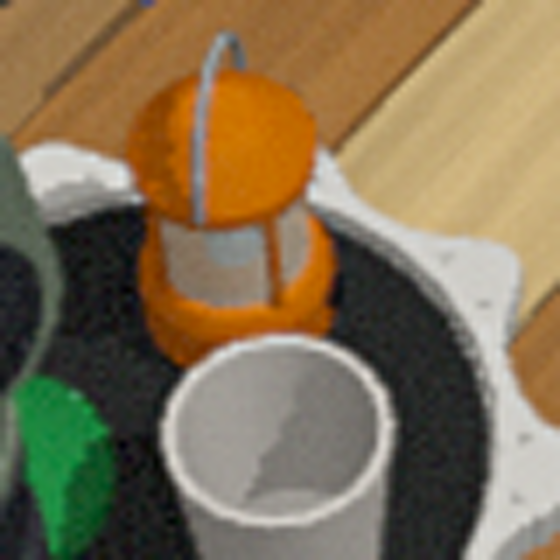

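```bash
python3 - <<'E'
from m import *
for p in (crop([(250,393)],9,250,170),crop([(312,187)],5,235,150)):
    P=plane('top',p,157)[0];d=P[:2]-[551.6,2.8];print(P.round(1),np.hypot(*d),np.degrees(np.arctan2(d[1],d[0])))
E
```

```text
[539.9  67.7 157. ] 65.90298185277449 100.23247169169224
[619.3   8.6 157. ] 67.98505833968598 4.927741854554137
```

```bash
python3 - <<'E'
from m import *
rows(arc([280,273,266,259,252],195,215))
E
```

```text
t 9.95 pos [ 607.  -177.7  177.4] yaw -162.3 F [ 0.3 -0.2 -0.2] open 0.0
-0.2 0.1 7.7 0.96 -0.17 -1.50 1; -0.2 0.1 14.7 1.89 0.01 -1.50 1; -0.2 0.1 21.7 2.80 0.31 -1.51 1; -0.2 0.1 28.7 3.66 0.71 -1.51 1; -0.2 0.1 35.7 4.47 1.22 -1.51 1
```

Request:
{"fn": "jog_arm", "kwargs": {
  "series": "0 0 7 0.96 -0.17 -0.8 1; 0 0 14 1.9 0 -1.5 1; 0 0 21 2.8 0.3 -1.5 1; 0 0 28 3.66 0.7 -1.5 1; 0 0 35.7 4.47 1.22 -1.5 1"
}}

```text
t: 10.37
position: [488.8, -182.8, 213.7]
orientation: [0.0, 0.156, 0.988, -0.001]
force: [-0.8, 0.5, 1.0]
opening: -0.003
```

```bash
python3 - <<'E'
from m import *
rows(arc([245,238,231,224,217],195,215))
E
```

```text
t 10.37 pos [ 488.8 -182.8  213.7] yaw 162.0 F [-0.8  0.5  1. ] open -0.0
-0.1 0.0 7.0 0.86 0.10 -0.05 1; -0.1 0.1 14.0 1.80 0.27 -0.05 1; -0.1 0.1 21.0 2.71 0.56 -0.06 1; -0.1 0.1 28.0 3.57 0.95 -0.06 1; -0.1 0.1 35.0 4.38 1.45 -0.06 1
```

Request:
{"fn": "jog_arm", "kwargs": {
  "series": "0 0 7 0.86 0.1 0 1; 0 0 14 1.8 0.27 0 1; 0 0 21 2.7 0.56 0 1; 0 0 28 3.57 0.95 0 1; 0 0 35 4.4 1.45 0 1"
}}

```text
t: 10.78
position: [392.6, -113.6, 212.2]
orientation: [-0.001, 0.451, 0.893, -0.001]
force: [0.5, 0.7, 1.1]
opening: -0.001
```

```bash
python3 - <<'E'
from m import *
rows(arc([210,203,196,189,182],190,215))
E
```

```text
t 10.78 pos [ 392.6 -113.6  212.2] yaw 126.4 F [0.5 0.7 1.1] open -0.0
-0.2 -0.0 6.4 0.83 0.33 -0.11 1; -0.2 0.0 13.4 1.74 0.49 -0.11 1; -0.2 0.0 20.4 2.63 0.76 -0.11 1; -0.2 0.0 27.4 3.48 1.14 -0.11 1; -0.1 0.0 34.4 4.27 1.61 -0.11 1
```

Request:
{"fn": "jog_arm", "kwargs": {
  "series": "0 0 6.4 0.83 0.2 -0.1 1; 0 0 13.4 1.74 0.4 -0.1 1; 0 0 20.4 2.63 0.7 -0.1 1; 0 0 27.4 3.48 1.1 -0.1 1; 0 0 34.4 4.27 1.6 -0.1 1"
}}

```text
t: 11.2
position: [359.0, -3.2, 213.5]
orientation: [-0.001, 0.697, 0.717, -0.002]
force: [1.4, -0.5, 0.5]
opening: 0.001
```

```bash
python3 - <<'E'
from m import *
rows(arc([176,170],180,210)+arc([164],165,205)+arc([162],155,195)+arc([162],153,175))
E
```

```text
t 11.2 pos [359.   -3.2 213.5] yaw 91.6 F [ 1.4 -0.5  0.5] open 0.0
-0.3 0.1 5.6 0.73 0.54 0.14 1; -0.3 0.1 11.6 1.48 0.65 0.14 1; -0.2 0.1 17.6 2.03 1.41 0.33 1; -0.2 0.1 19.6 2.11 1.87 0.73 1; -0.2 0.1 19.6 2.09 1.94 1.53 1
```

Request:
{"fn": "jog_arm", "kwargs": {
  "series": "0 0 5.6 0.73 0.4 0 1; 0 0 11.6 1.48 0.65 0.1 1; 0 0 17.6 2 1.3 0.3 1; 0 0 19.6 2.1 1.85 0.7 1; 0 0 19.6 2.1 1.9 1.5 1"
}}

```text
t: 11.62
position: [407.4, 51.2, 176.0]
orientation: [0.0, 0.81, 0.587, -0.0]
force: [0.8, -0.9, -0.6]
opening: 0.001
```

```bash
python3 - <<'E'
from m import *
w=viewer.camera('wrist');cv2.imwrite('pics/w11.png',w)
rows(arc([162.5],153,z)[0] for z in (160,145,130,115,102))
E
```

```text
t 11.67 pos [403.2  51.  171.6] yaw 71.9 F [-1.7  0.  -3.5] open 0.0
-0.5 0.2 -0.6 -0.04 0.12 0.46 1; -0.5 0.2 -0.6 -0.04 0.12 1.06 1; -0.5 0.2 -0.6 -0.04 0.13 1.66 1; -0.5 0.2 -0.6 -0.04 0.13 2.26 1; -0.5 0.2 -0.6 -0.04 0.14 2.78 1
```

View pics/w11.png

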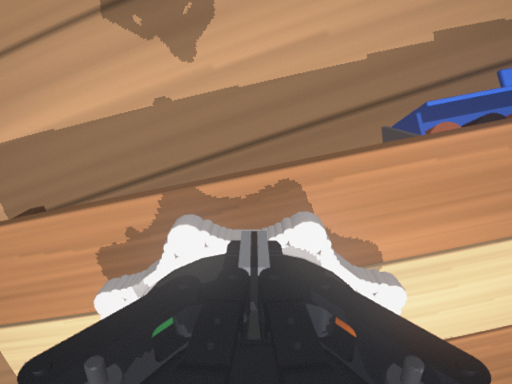

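Request:
{"fn": "jog_arm", "kwargs": {
  "series": "0 0 0 0 0.05 0.5 1; 0 0 0 0 0.05 1 1; 0 0 0 0 0.05 1.6 1; 0 0 0 0 0.1 2.2 1; 0 0 0 0 0.14 2.7 1"
}}

```text
t: 12.08
position: [403.8, 49.5, 102.7]
orientation: [-0.003, 0.81, 0.586, -0.005]
force: [-0.2, 0.5, -0.0]
opening: -0.003
```

```bash
python3 - <<'E'
from m import *
rows(arc([163.5,165.5,168,171,174],148,101))
E
```

```text
t 12.08 pos [403.8  49.5 102.7] yaw 71.8 F [-0.2  0.5 -0. ] open -0.0
-0.6 0.2 -1.7 -0.10 0.28 0.06 1; -0.6 0.2 -3.7 -0.30 0.29 0.07 1; -0.6 0.2 -6.2 -0.56 0.31 0.07 1; -0.6 0.2 -9.2 -0.87 0.35 0.07 1; -0.6 0.2 -12.2 -1.17 0.41 0.07 1
```

Request:
{"fn": "jog_arm", "kwargs": {
  "series": "-0.5 0 -1.7 -0.1 0.25 0.07 1; -0.5 0 -3.7 -0.3 0.29 0.07 1; -0.5 0 -6.2 -0.56 0.31 0.07 1; -0.5 0 -9.2 -0.87 0.35 0.07 1; -0.5 0 -12.2 -1.17 0.41 0.07 1"
}}

```text
t: 12.5
position: [402.3, 18.3, 100.4]
orientation: [-0.001, 0.743, 0.669, -0.003]
force: [-1.1, 1.7, 0.2]
opening: 0.001
```

```bash
python3 - <<'E'
from m import *
rows(arc([177,180,183,186,189],147,100))
E
```

```text
t 12.5 pos [402.3  18.3 100.4] yaw 84.1 F [-1.1  1.7  0.2] open 0.0
-0.3 0.1 -2.9 -0.29 0.13 0.01 1; -0.3 0.1 -5.9 -0.60 0.15 0.02 1; -0.3 0.1 -8.9 -0.91 0.19 0.02 1; -0.3 0.1 -11.9 -1.21 0.25 0.02 1; -0.3 0.1 -14.9 -1.51 0.32 0.02 1
```

Request:
{"fn": "jog_arm", "kwargs": {
  "series": "-0.3 0 -2.9 -0.3 0.08 0 1; -0.3 0 -5.9 -0.6 0.12 0 1; -0.3 0 -8.9 -0.9 0.17 0 1; -0.3 0 -11.9 -1.2 0.23 0 1; -0.3 0 -14.9 -1.5 0.3 0 1"
}}

```text
t: 12.92
position: [403.0, -20.0, 99.7]
orientation: [-0.001, 0.65, 0.76, -0.002]
force: [-1.9, 0.5, 0.5]
opening: 0.0
```

```bash
python3 - <<'E'
from m import *
rows(arc([192,195,198,201,204],147,100))
E
```

```text
t 12.92 pos [403.  -20.   99.7] yaw 99.0 F [-1.9  0.5  0.5] open 0.0
-0.3 0.0 -3.0 -0.33 0.14 -0.01 1; -0.3 0.0 -6.0 -0.63 0.16 -0.01 1; -0.3 -0.0 -9.0 -0.94 0.20 -0.01 1; -0.3 -0.0 -12.0 -1.24 0.26 -0.01 1; -0.3 -0.0 -15.0 -1.54 0.33 -0.01 1
```

Request:
{"fn": "jog_arm", "kwargs": {
  "series": "-0.3 0 -3 -0.32 0.07 0 1; -0.3 0 -6 -0.63 0.1 0 1; -0.3 0 -9 -0.94 0.15 0 1; -0.3 0 -12 -1.24 0.22 0 1; -0.3 0 -15 -1.54 0.3 0 1"
}}

```text
t: 13.33
position: [413.7, -57.1, 99.0]
orientation: [-0.002, 0.545, 0.839, -0.0]
force: [-0.8, -0.7, -0.5]
opening: 0.002
```

```bash
python3 - <<'E'
from m import *
rows(arc([207,210,213,216,219],147,100))
s=viewer.camera('scene');cv2.imwrite('pics/s12.png',cv2.resize(s[100:300,80:330],None,fx=3,fy=3))
E
```

```text
t 13.33 pos [413.7 -57.1  99. ] yaw 114.0 F [-0.8 -0.7 -0.5] open 0.0
-0.1 -0.1 -3.0 -0.35 0.14 -0.04 1; -0.1 -0.1 -6.0 -0.66 0.17 -0.04 1; -0.1 -0.1 -9.0 -0.97 0.21 -0.04 1; -0.1 -0.1 -12.0 -1.27 0.26 -0.04 1; -0.1 -0.2 -15.0 -1.57 0.33 -0.04 1
```

View pics/s12.png

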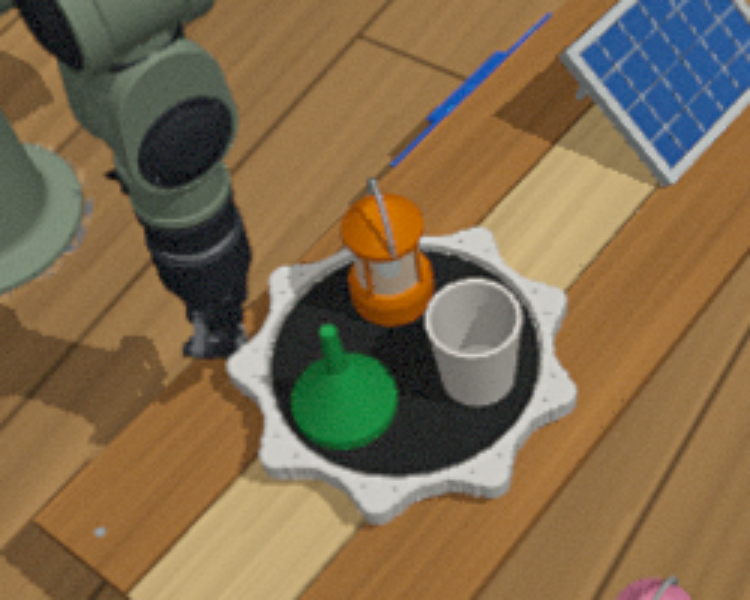

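Request:
{"fn": "jog_arm", "kwargs": {
  "series": "0 0 -3 -0.35 0.12 -0.04 1; 0 0 -6 -0.66 0.15 -0.04 1; 0 0 -9 -0.97 0.2 -0.04 1; 0 0 -12 -1.27 0.25 -0.04 1; 0 0 -15 -1.57 0.32 -0.04 1"
}}

```text
t: 13.8
position: [436.7, -90.7, 99.7]
orientation: [-0.002, 0.43, 0.903, -0.0]
force: [-0.4, -0.3, -0.2]
opening: 0.002
```

```bash
python3 - <<'E'
from m import *
rows(arc([222,225,228,231,234],147,100))
E
```

```text
t 13.8 pos [436.7 -90.7  99.7] yaw 129.0 F [-0.4 -0.3 -0.2] open 0.0
-0.1 -0.2 -3.0 -0.29 0.05 -0.01 1; -0.1 -0.2 -6.0 -0.59 0.08 -0.01 1; -0.1 -0.2 -9.0 -0.90 0.12 -0.01 1; -0.1 -0.2 -12.0 -1.20 0.17 -0.01 1; -0.1 -0.2 -15.0 -1.50 0.24 -0.02 1
```

Request:
{"fn": "jog_arm", "kwargs": {
  "series": "0 0 -3 -0.3 0.03 0 1; 0 0 -6 -0.6 0.06 0 1; 0 0 -9 -0.9 0.1 0 1; 0 0 -12 -1.2 0.16 0 1; 0 0 -15 -1.5 0.23 0 1"
}}

```text
t: 14.22
position: [463.2, -116.1, 99.1]
orientation: [-0.003, 0.309, 0.951, -0.0]
force: [-0.5, -0.3, 0.0]
opening: -0.003
```

```bash
python3 - <<'E'
from m import *
rows(arc([236,238,239.5,240.5,241],147,100))
t=viewer.camera('top');cv2.imwrite('pics/t13.png',cv2.resize(t[150:270,235:365],None,fx=5,fy=5,interpolation=cv2.INTER_CUBIC))
E
```

```text
t 14.22 pos [ 463.2 -116.1   99.1] yaw 144.0 F [-0.5 -0.3  0. ] open -0.0
-0.1 -0.3 -2.0 -0.26 0.05 -0.04 1; -0.1 -0.3 -4.0 -0.47 0.07 -0.04 1; -0.1 -0.3 -5.5 -0.62 0.08 -0.04 1; -0.1 -0.3 -6.5 -0.72 0.09 -0.04 1; -0.1 -0.3 -7.0 -0.77 0.10 -0.04 1
```

View pics/t13.png

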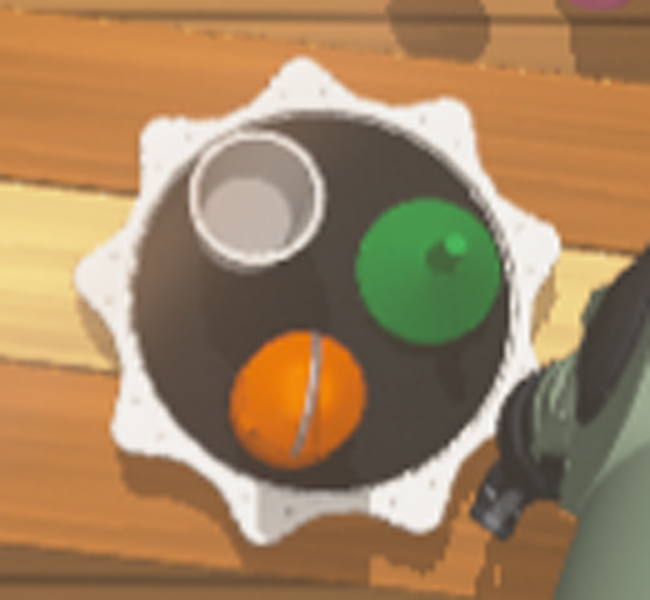

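```bash
python3 - <<'E'
from m import *
lobe_phase(crop([(302,60),(462,103),(557,242),(430,530),(262,542),(113,447),(77,280),(146,122)],5,235,150))
P=plane('top',crop([(291,408)],5,235,150),157)[0];d=P[:2]-[551.6,2.8];print(P.round(1),np.hypot(*d),np.degrees(np.arctan2(d[1],d[0])))
E
```

```text
centre [551.6   3.8] R [147.4 149.5 147.3 149.  146.8 150.9 145.3 149.9] ang [  3.8 324.2 284.2 205.  166.  125.6  85.7  44.1] phase mod40 4.82
[487.1  22.2 157. ] 67.395704839525 163.23181227943002
```

Request:
{"fn": "jog_arm", "kwargs": {
  "series": "0 0 -2.5 -0.28 0.04 0 1; 0 0 -5 -0.53 0.06 0 1; 0 0 -7 -0.74 0.09 0 1; 0 0 -8.5 -0.9 0.12 0 1; 0 0 -9.5 -0.98 0.13 0 1"
}}

```text
t: 14.68
position: [485.9, -128.6, 99.0]
orientation: [-0.003, 0.229, 0.973, 0.0]
force: [-1.1, 0.6, -0.6]
opening: -0.001
```

```bash
python3 - <<'E'
from m import *
rows(arc([242,244],147,100))
t=viewer.camera('top');cv2.imwrite('pics/t14.png',cv2.resize(t[150:270,235:365],None,fx=5,fy=5,interpolation=cv2.INTER_CUBIC))
s=viewer.camera('scene');cv2.imwrite('pics/s14.png',cv2.resize(s[150:285,145:285],None,fx=4.4,fy=4.4,interpolation=cv2.INTER_CUBIC))
E
```

```text
t 14.68 pos [ 485.9 -128.6   99. ] yaw 153.5 F [-1.1  0.6 -0.6] open -0.0
-0.1 -0.3 1.5 0.15 0.01 -0.04 1; -0.1 -0.3 -0.5 -0.05 0.00 -0.04 1
```

View pics/t14.png

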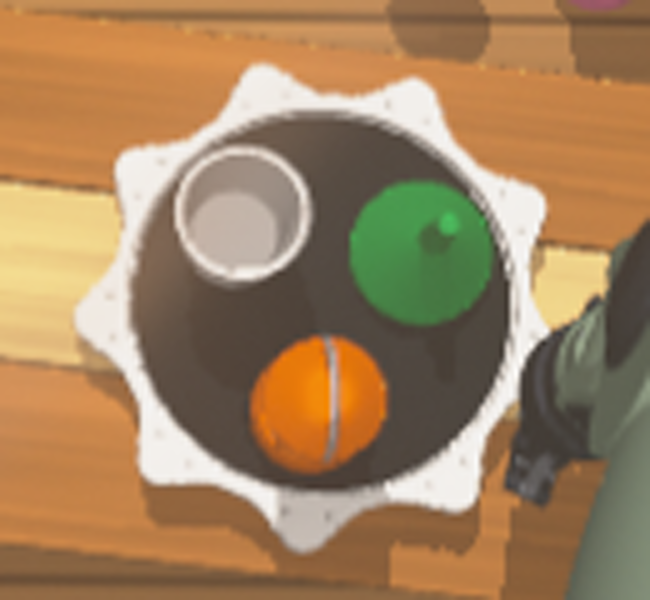

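View pics/s14.png

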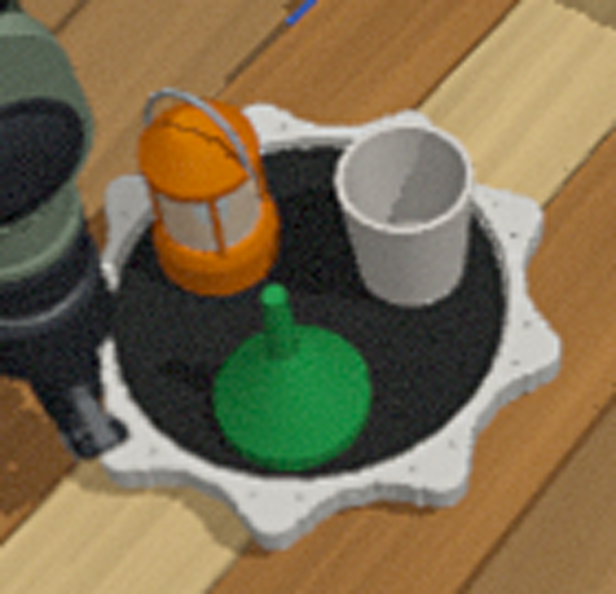

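```bash
python3 - <<'E'
from m import *
lobe_phase(crop([(260,65),(427,82),(543,198),(470,508),(304,552),(143,478),(77,315),(120,155)],5,235,150))
for q in [(312,412),(310,410)]:
  P=plane('top',crop([q],5,235,150),157)[0];d=P[:2]-[551.6,3];print(P.round(1),np.hypot(*d),np.degrees(np.arctan2(d[1],d[0])))
# scene: base centre approx
P=plane('scene',crop([(218,248)],4.4,145,150),157)[0];print(P.round(1))
E
```

```text
centre [551.3   2.3] R [148.6 149.2 147.8 148.8 148.3 149.9 146.5 149.5] ang [ 14.3 334.3 295.4 214.9 175.2 134.7  93.8  54.3] phase mod40 14.6
[484.8   9.9 157. ] 67.15919414015742 174.10006996015096
[486.   11.1 157. ] 66.13055143615908 172.9901224682102
[490.3   3.7 157. ]
```

Request:
{"fn": "jog_arm", "kwargs": {
  "series": "0 0 -0.5 -0.05 0 0 1; 0 0 -1 -0.1 0 0 1; 0 0 -1.3 -0.14 0.01 0 1; 0 0 -1.3 -0.14 0.01 0 1; 0 0 -1.3 -0.14 0.01 0 1"
}}

```text
t: 15.2
position: [489.2, -130.0, 99.0]
orientation: [-0.003, 0.219, 0.976, -0.0]
force: [-0.7, -0.1, -0.5]
opening: 0.001
```

```bash
python3 - <<'E'
from m import *
rows(arc([244],147,100))
E
```

```text
t 15.2 pos [ 489.2 -130.    99. ] yaw 154.8 F [-0.7 -0.1 -0.5] open 0.0
-0.1 -0.3 0.8 0.09 -0.00 -0.04 1
```

Back off from the lobe, then outward and up.

Request:
{"fn": "jog_arm", "kwargs": {
  "series": "0 0 0 0.2 -0.1 0 1; 0 0 0 0.3 -0.5 0 1; 0 0 0 0.3 -1 -0.5 1; 0 0 0 0.3 -1.5 -1.8 1; 0 0 0 0.3 -2 -3 1"
}}

```text
t: 15.62
position: [459.5, -172.2, 174.2]
orientation: [-0.004, 0.219, 0.976, 0.0]
force: [2.0, -0.2, -0.5]
opening: -0.002
```

Request:
{"fn": "jog_arm", "kwargs": {
  "series": "0 0 0 0 -1.2 -1.2 1; 0 0 0 0 -2.4 -2.4 1; 0 0 0 0 -3.6 -3.6 1; 0 0 0 0 -4.5 -4.5 1; 0 0 0 0 -4.5 -4.5 1"
}}

```text
t: 16.03
position: [412.2, -279.7, 292.0]
orientation: [-0.001, 0.221, 0.975, -0.003]
force: [0.7, 0.1, 0.2]
opening: -0.001
```

```bash
python3 - <<'E'
from m import *
t=viewer.camera('top');cv2.imwrite('pics/t15.png',cv2.resize(t[150:270,235:365],None,fx=5,fy=5,interpolation=cv2.INTER_CUBIC))
s=viewer.camera('scene');cv2.imwrite('pics/s15.png',s)
print(r.observe()['t'],r.observe()['force'])
E
```

```text
16.1333 [ 0.44433178  1.0558996  -0.93550483]
```

View pics/t15.png

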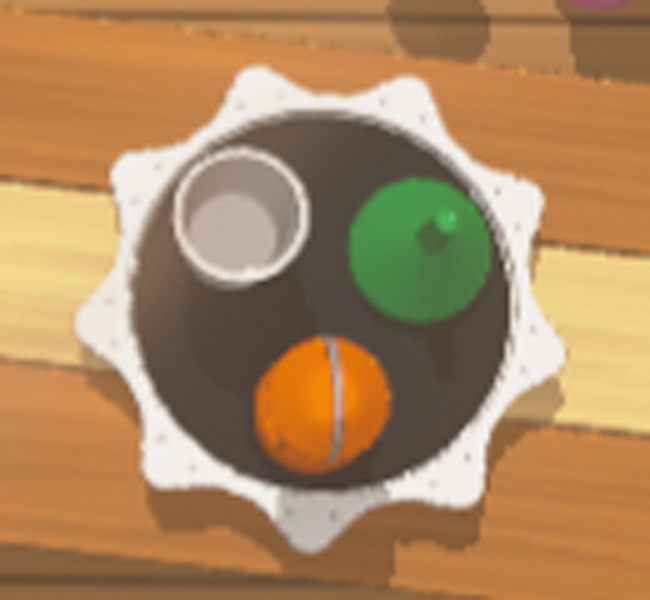

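View pics/s15.png

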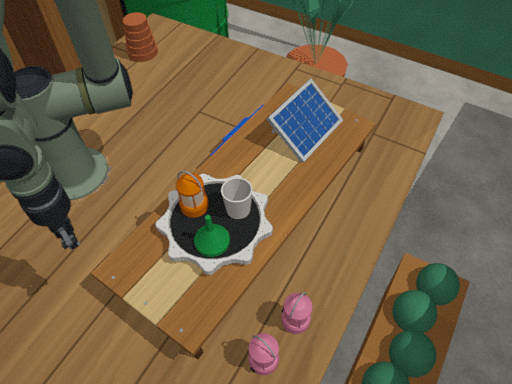

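```bash
python3 - <<'E'
from m import *
c,ph=lobe_phase(crop([(255,68),(417,78),(541,190),(564,358),(476,505),(312,552),(147,483),(77,325),(115,160)],5,235,150))
for q in [(316,412),(314,410)]:
  P=plane('top',crop([q],5,235,150),157)[0];d=P[:2]-c;print(P.round(1),np.hypot(*d),np.degrees(np.arctan2(d[1],d[0])))
E
```

```text
centre [551.2   2.5] R [147.6 149.1 149.3 147.4 149.5 147.9 150.1 146.7 150.1] ang [ 15.6 336.7 297.2 257.  216.5 177.  136.1  96.1  55.8] phase mod40 16.45
[484.8   7.5 157. ] 66.57575845443257 175.6709586238637
[486.    8.7 157. ] 65.51182616960807 174.57610510358933
```

```bash
python3 - <<'E'
from cell import ticket
print(ticket.close_job())
E
```

```text
the job is handed in; nothing more can be done
None
```

I turned the turntable about 168° counter-clockwise, so the orange lantern now stands at the front, and handed the job in at about 16 s. It took two strokes with the shut fingertips in bays away from the lantern, cup and funnel; then I pulled the hand back and up, clear of everything.

**Lantern angle:** the last top picture puts the lantern at about 174–175.7°, against 173.8° for the true front (square to the shelf's front edge). That is within about 2°. It stands about 66 mm from the axis, as described.

**Other objects:** the last pictures show lantern, cup and funnel upright, with the panel and bin where they were. I saw no tool force above about 5 N in the readings I took, which came at the end of each move rather than during it.

**What disagreed:**
- **Finger length:** the shut fingers end roughly 30 mm short of the reported TCP. My first try, at the height given in the text, passed over a lobe without touching it. I lowered the tool until it engaged, at a TCP height of about 100 mm.
- **Camera calibration:** the cameras differed from each other by about 4–6 mm on the platter centre.
- **Lantern offset:** estimates of how far the lantern stands from its lobe differed by about 2°, and I used the average.

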